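# Turn the capsule plate face down on the storeroom shelf

### The job

The flat capsule plate (the one with rows of round sockets) is lying sockets up on the low grey steel shelf, too wide and flat to pick up. Slide it out until a good part of it hangs over the shelf's front edge, take it there, turn it over and lay it back flat on the shelf with the sockets facing down, without dropping it; it may stick out over the front edge. Leave the plain cover plate and the card stock bin beside it where they are.

Things in the scene. Friction and masses are not known exactly. Their poses are not given: they have to be found in the camera images.
- plate_mid (a point): Centre (half-way through the thickness) of the loose capsule plate: stiff flat white plastic, 120 mm along its x, 100 along its y, 8 thick, 0.12 kg. One face has 7 by 6 small grey round sockets, the other is plain; its z axis points out of the socketed face (up at the start). It starts within 10 degrees of square to the shelf, its front end 10 to 60 mm behind the shelf's front edge.
- shelf: Low fixed grey steel shelf on the counter, 260 mm deep (x), 680 wide (y), flat top 120 above the counter, sheet 15 thick. Origin: centre of its foot, at counter height; x points front to back, z up. The open front edge faces the robot at x = -130 mm, free space before and below it. A thin upstand 20 high runs along the back edge. May be turned by up to 5 degrees.
- cover_mid (a point): Centre of the loose plain cover plate: white plastic, same size as the capsule plate (120 by 100 by 8 mm) but no sockets on either face. The two plates and the bin lie side by side in any order, 30 mm or more apart.
- bin_mid (a point): Centre (half-way up) of the loose stock bin of white card with packets in it, 120 mm along x, 90 along y, 55 high, standing on the shelf.
There are look-alikes about, which are no part of the job. What is shaped like the part that bears plate_mid but pink or red is not meant.

How it is judged (in metres and radians):
On the way, in this order (a step that is already met when the one before it is completed fails the run):
1. the capsule plate, still lying flat and sockets up on the shelf, hangs at least 25 mm over the front edge (x of plate_mid in the frame of shelf below -0.095 m and z of plate_mid in the frame of shelf between 0.119 and 0.13 m and angle between plate_mid's own z axis and vertical below 0.17 rad), for 0.1 s.
2. the plate is turned past upright while the fingers have hold of it (angle between plate_mid's own z axis and vertical above 1.8 rad and contact force between the fingers and plate above 0.3 N), for 0.1 s.
At the end, for the whole second after the job is handed in: The capsule plate rests still on the shelf top itself (its centre 119 to 130 mm above the counter, not on top of another thing), sockets down, flat within 10 degrees (angle between plate_mid's own z axis and vertical above 2.97 rad and z of plate_mid in the frame of shelf between 0.119 and 0.13 m and linear speed of plate below 0.02 m/s); the robot touches nothing.
It fails at once if the capsule plate is dropped or thrown: it moves faster than 1 m/s with no finger touching it (a free fall of some 50 mm) (linear speed of plate above 1 m/s and contact force between the fingers and plate below 0.01 N).
It fails at once if the plain cover plate is moved more than 25 mm (distance of cover_mid from where it was at the start of the episode above 0.025 m).
It fails at once if the stock bin is moved more than 25 mm (distance of bin_mid from where it was at the start of the episode above 0.025 m).
It also fails if it takes over 56 s, if anything falls off the work surface, if the arm or the gripper's body presses on something with over 40 N, if the wrist force passes 120 N, or if a joint passes its speed limit or range.

### The arm

A 6-joint arm with a two-finger parallel gripper is mounted at the origin on the work surface. World frame = base frame: x ahead of the robot, y to its left, z up, the work surface at z = 0. Lengths are in mm, angles in rad, forces in N, time in s.
With the tool pointing down it reaches from about 350 to 875 mm from the base axis. Payload 4.2 kg.
Tool frame: the origin (TCP) lies midway between the tips of the shut fingers; the grasp point (between the pads) lies ctrl.grasp_offset behind it (ctrl.grasp_offset is the distance from the TCP to the grasp point, in mm); z points along the fingers, y is the direction in which the jaws open and shut (so a half turn about z gives the same grasp; the last joint's range is limited). The gripper opens to 85 mm and grips with 20 to 120 N. Pads are 22 mm wide; open, the fingers measure 114 mm over their backs; the gripper's body (76 mm by 85 mm) begins 54 mm behind the grasp point. The pads swing forward as they close: fully open they stand 13 mm farther back than shut.
Start: joints at [-1.037, 0.385, 0.008, 0, -1.194, -0.259], TCP at [169.613, -601.524, 231.312] pointing down, gripper open.
Joint ranges: [-3.14, 3.14], [-1.21, 2.06], [-1.07, 1.41], [-3.16, 2.05], [-2.99, -0.16], [-3.1, 3.1]. Speed limits (rad/s): [2.79, 2.79, 3.14, 3.14, 3.14, 3.14].

### API

Orientations are given as a unit quaternion [w, x, y, z].
In Python, from bench import observe, imaging, workorder, ctrl gives the robot as it stands.
- The arm moves only by the tool send_rows, never from a script. Its argument "commands" is a list of rows, each an object with "delta_pos": the shift along the tool's x, y, z in cm, a list of three; "turn": the turn, a rotation vector about the tool's x, y, z in rad, a list of three; "gripper": the opening, from -1 (shut) to 1 (fully open). In form: [{"delta_pos": [x, y, z], "turn": [rx, ry, rz], "gripper": gripper}, ...]. A call has 1 to 5 rows; each row shifts and turns the commanded pose from where the row before left it, along the tool's axes as they then stand; what a row does not reach is not made up. A row lasts 1/8 s, in which the tool goes at most 62.5 mm and 10.7 degrees, less where a joint would pass 70% of its speed; a pose out of reach is approached as far as the arm can. A call is refused whole if a number of a shift passes 6.25 or a number of a turn 0.188, either way. A call with a gripper value outside its range is refused whole. The fingers move at their own pace and stop on an object; "newtons" is the grip in N (left out, the last holds). Time passes only in rows, so rows that do not move let the fingers close. It gives the time, the measured TCP pose, the force and the opening at its end, in the units of the state.
- observe(): the state, without advancing time (a new reading comes with each control period).
- imaging.capture(name): name is "scene" or "top"; returns a dict with "frame" (400x640x3 uint8, red, green, blue), "vertical_fov" (degrees; the focal length in pixels is half the picture's height over the tangent of half this angle, whatever the lens; pixels are square), "cx", "cy" (the principal point, pixels), "extrinsics" (4x4, takes a point from camera to world coordinates). Camera axes: x right, y down, z forward; pixel columns grow to the right and rows downward; lengths in mm; the calibration is good to about 2 mm. A picture is of the moment at which its call begins. There is no depth.
- workorder.sign_off(): hands the job in, once; it reports no verdict.
The state is a dict: "time_s": time; "qpos": joint angles; "dq": joint speeds; "joint_efforts": joint torques, N m; "tcp_pos": TCP position; "orientation": TCP orientation; "contact_force": force on the tool from outside, world axes, zero at the start; "moment": the same for the moment, N m; "gripper_width": finger opening in mm.
Only numpy, scipy, OpenCV 4.12 (cv2) and the standard library are available. Lean on these libraries where they do the work, as an engineer would, in place of code of your own. Each camera call takes 0.05 s, during which the arm holds its last target.

## Working session

There is one attempt and no reset: what is moved stays moved. The work goes in short steps, Python scripts to look and compute and a tool call to move; the robot and the scene stay as the last step left them, time stands still between calls to the robot, and variables do not carry over. Pictures are saved under pics/ and viewed, and the job is handed in when it is done.

Besides the shell and the picture viewer there is one more tool, called after "Request:" as name(argument=value, ...), one argument or row to a line, values as JSON. send_rows: Moves the arm, as the interface text tells. Its arguments: {"type":"object","properties":{"commands":{"type":"array","items":{"type":"object","properties":{"delta_pos":{"type":"array","items":{"type":"number"}},"turn":{"type":"array","items":{"type":"number"}},"gripper":{"type":"number"}}}},"newtons":{"type":"number"}},"required":["commands"]}

```bash
ls; mkdir -p pics; python3 - <<'E'
from bench import observe, imaging, workorder, ctrl
import cv2, numpy as np
s=observe(); print(s); print(ctrl.grasp_offset)
for n in ("scene","top"):
    c=imaging.capture(n); cv2.imwrite(f"pics/{n}0.png",c["frame"][:,:,::-1]); print(n,c["vertical_fov"],c["cx"],c["cy"],np.round(c["extrinsics"],4).tolist())
E
```

```text
pics
{'time_s': 0.0, 'qpos': array([-1.03742630e+00,  3.85541266e-01,  6.61307291e-03, -4.89392178e-04,
       -1.19397957e+00, -2.58604628e-01]), 'dq': array([ 0.00033231, -0.00103828,  0.00026146,  0.00096885,  0.00124034,
       -0.00087184]), 'joint_efforts': array([-7.50794379e-05, -3.92283261e+01,  1.88401705e+01,  4.18618217e+00,
       -4.59046409e-03,  1.01715943e-05]), 'tcp_pos': array([ 169.43558964, -600.98803342,  230.22723807]), 'orientation': array([-1.97377488e-04, -1.36861439e-01,  9.90589612e-01,  1.06174840e-03]), 'contact_force': array([-0.48763441, -0.14806632,  0.32245733]), 'moment': array([ 0.05998145, -0.03333956, -0.02369077]), 'gripper_width': 85.51634492751248}
18.700000000000003
scene 57.37852384569966 314.38779316321916 192.26672562971726 [[0.3716, 0.7527, -0.5435, 871.6404], [0.9283, -0.2917, 0.2307, -72.8808], [0.0151, -0.5903, -0.8071, 676.8476], [0.0, 0.0, 0.0, 1.0]]
top 49.17456812142397 321.7147725516327 199.97135176703068 [[-0.013, -0.9941, 0.1074, 394.4314], [-0.9994, 0.0162, 0.0295, 58.2417], [-0.031, -0.1069, -0.9938, 960.7074], [0.0, 0.0, 0.0, 1.0]]
```

View pics/scene0.png

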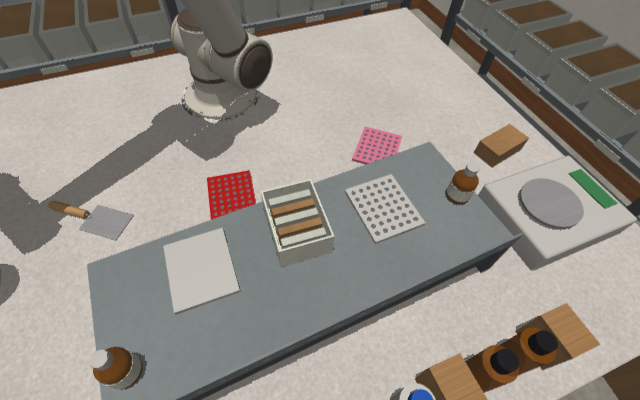

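View pics/top0.png

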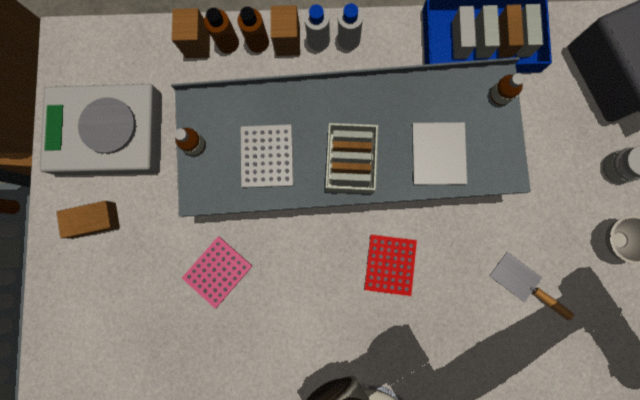

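Candidates in the top view:
- White socketed plate at (266,155): this is the target.
- Plain white cover at (440,153).
- Pink plate at (217,271) and red plate at (390,265), both look-alikes on the counter.

In the scene view the target is at (385,208). I'll measure it and check a close crop.

```bash
cat > h.py <<'E'
from bench import observe, imaging, workorder, ctrl
import cv2, numpy as np
from scipy.spatial.transform import Rotation as R
def cast(c,px,z):
    px=np.atleast_2d(np.array(px,float)); f=200/np.tan(np.radians(c["vertical_fov"])/2)
    d=np.c_[(px[:,0]-c["cx"])/f,(px[:,1]-c["cy"])/f,np.ones(len(px))]
    E=np.array(c["extrinsics"]); d=d@E[:3,:3].T; o=E[:3,3]
    return o+d*((z-o[2])/d[:,2])[:,None]
def proj(c,P):
    E=np.array(c["extrinsics"]); f=200/np.tan(np.radians(c["vertical_fov"])/2)
    q=(np.atleast_2d(P)-E[:3,3])@E[:3,:3]; return np.c_[q[:,0]/q[:,2]*f+c["cx"],q[:,1]/q[:,2]*f+c["cy"]]
def white(c):
    h=cv2.cvtColor(c["frame"],cv2.COLOR_RGB2HSV); return ((h[...,1]<40)&(h[...,2]>140)).astype(np.uint8)*255
E
python3 - <<'E'
from h import *
P={}
for n,seed,cov in (("top",(266,155),(440,153)),("scene",(385,208),(200,270))):
    c=imaging.capture(n); g=cv2.cvtColor(c["frame"],cv2.COLOR_RGB2GRAY)
    print(n,g[seed[1]-25:seed[1]+26:10,seed[0]-20:seed[0]+21:8].tolist())
    for nm,s in (("plate",seed),("cover",cov)):
        m=((g>140)*255).astype(np.uint8); m=cv2.morphologyEx(m,cv2.MORPH_CLOSE,np.ones((7,7)))
        cs,_=cv2.findContours(m,cv2.RETR_EXTERNAL,cv2.CHAIN_APPROX_NONE)
        for k in cs:
            if cv2.contourArea(k)>800 and cv2.pointPolygonTest(k,s,False)>0:
                w=cast(c,k[:,0,:],128)[:,:2].astype(np.float32); r=cv2.minAreaRect(w); print(n,nm,cv2.contourArea(k),r)
    if n=="top":
        cv2.imwrite("pics/crop0.png",cv2.resize(c["frame"][110:230,220:320,::-1],None,fx=5,fy=5))
        h=cv2.cvtColor(c["frame"],cv2.COLOR_RGB2HSV); print(h[100,230],h[190,300],h[205,300],h[240,300])
        print(g[200-15:225,[200,230,300,400,500]].T.tolist())
        print(cast(c,[[180,215],[528,193],[176,86],[521,62]],120))
E
```

```text
top [[140, 140, 128, 120, 109, 100], [84, 86, 84, 89, 92, 93], [125, 137, 135, 158, 165, 168], [163, 166, 167, 158, 152, 141], [122, 102, 101, 99, 93, 93], [89, 88, 104, 113, 109, 129]]
top plate 2941.5 ((573.9669189453125, 190.16021728515625), (118.90397644042969, 99.21858215332031), 0.9908909797668457)
top cover 3074.5 ((572.614501953125, -144.3857421875), (99.45336151123047, 119.21998596191406), 89.32691955566406)
[90 11 95] [78 13 96] [ 78  13 100] [ 17  25 166]
[[100, 96, 96, 96, 92, 94, 97, 97, 97, 94, 94, 97, 94, 93, 98, 98, 91, 95, 90, 96, 95, 94, 95, 97, 93, 91, 94, 98, 93, 70, 55, 66, 70, 73, 71, 68, 74, 80, 122, 148], [95, 94, 95, 93, 95, 95, 95, 94, 94, 96, 93, 97, 96, 96, 95, 98, 95, 100, 97, 100, 94, 94, 99, 97, 92, 94, 93, 73, 58, 67, 71, 75, 73, 70, 75, 121, 147, 150, 148, 149], [98, 95, 96, 95, 95, 94, 97, 93, 94, 97, 92, 94, 92, 97, 90, 91, 96, 95, 94, 98, 98, 92, 72, 55, 64, 72, 67, 66, 66, 75, 125, 158, 162, 158, 157, 157, 158, 159, 160, 157], [97, 95, 97, 101, 99, 100, 98, 99, 97, 98, 97, 97, 96, 93, 96, 79, 61, 58, 70, 71, 72, 72, 67, 79, 125, 156, 161, 162, 161
[... 167 characters left out ...]
58, 158, 161, 159, 156, 158, 160, 163, 161, 160, 162, 162, 160, 162, 159, 154]]
[[ 460.32950088  359.70149447  120.        ]
 [ 492.22898419 -311.26489182  120.        ]
 [ 720.76624405  373.58292787  120.        ]
 [ 752.80247582 -313.99105906  120.        ]]
scene [[191, 175, 108, 190, 185, 130], [191, 115, 156, 173, 108, 138], [189, 191, 190, 148, 168, 179], [114, 190, 185, 191, 191, 161], [182, 177, 109, 191, 190, 191], [130, 190, 191, 192, 170, 132]]
scene plate 2943.0 ((574.8876953125, 191.12445068359375), (121.27369689941406, 101.28793334960938), 0.8773084878921509)
scene cover 108105.5 ((428.83447265625, 88.1380615234375), (1018.0866088867188, 1067.005615234375), 0.22740687429904938)
```

View pics/crop0.png

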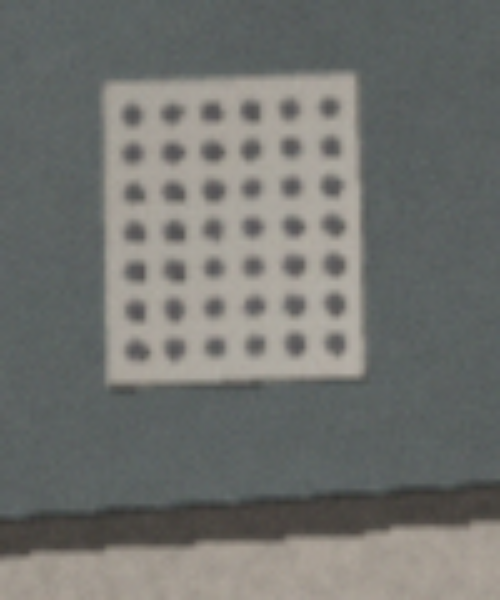

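The crop shows a white plate with 7×6 grey sockets, so that's the target. It measures 119×99 mm with its centre at about (574.5, 190.6), roughly square to world x. The shelf yaw is about 2.7°, and its front edge is at x≈468 there. I'll start with the yaw and lift, shut the gripper and cross over to a point behind the plate.

Request:
send_rows(
  commands=[
    {"delta_pos":[0,0,-3],"turn":[0,0,0.13],"gripper":-1},
    {"delta_pos":[0,0,-1],"turn":[0,0,0.13],"gripper":-1},
  ],
  newtons=60,
)

```text
time_s: 0.45
tcp_pos: [169.8, -602.2, 273.0]
orientation: [0.0, -0.005, 1.0, -0.001]
contact_force: [0.2, 0.3, -0.2]
gripper_width: 51.4
```

```bash
cat >> h.py <<'E'
def st():
    s=observe(); q=s["orientation"]; return s,R.from_quat([q[1],q[2],q[3],q[0]])
def log():
    import json
    s,_=st(); open("log.jsonl","a").write(json.dumps({k:np.array(s[k]).tolist() for k in("qpos","tcp_pos","orientation")})+"\n"); return s
def to(p,zdir=None,ydir=None):
    s,r=st(); print("t",s["time_s"],"tcp",s["tcp_pos"].round(1),"F",s["contact_force"].round(1),"w",round(s["gripper_width"],1)); print("q",s["qpos"].round(3))
    print("axes",r.as_matrix().round(3).tolist()); print("delta tool cm",(r.inv().apply(np.array(p)-s["tcp_pos"])/10).round(2))
    if zdir is not None:
        z=np.array(zdir,float);z/=np.linalg.norm(z);y=np.array(ydir,float);y-=z*(y@z);y/=np.linalg.norm(y)
        T=R.from_matrix(np.c_[np.cross(y,z),y,z]); print("rotvec",(r.inv()*T).as_rotvec().round(3))
E
python3 - <<'E'
from h import *
log()
to([656,191,270],[0,0,-1],[-.017,1,0])
print([x for x in dir(ctrl) if x[0]!='_'])
E
```

```text
t 0.45 tcp [ 169.8 -602.2  273. ] F [ 0.2  0.3 -0.2] w 51.4
q [-1.037e+00  3.600e-01  7.600e-02  1.000e-03 -1.283e+00 -5.230e-01]
axes [[-1.0, -0.011, 0.001], [-0.011, 1.0, -0.002], [-0.001, -0.002, -1.0]]
delta tool cm [-49.46  78.79   0.14]
rotvec [-0.002  0.001 -0.006]
['IKError', 'grasp_offset']
```

Request:
send_rows(
  commands=[
    {"delta_pos":[-3.1,4.9,0],"turn":[0,0,0],"gripper":-1},
    {"delta_pos":[-3.1,4.9,0],"turn":[0,0,0],"gripper":-1},
    {"delta_pos":[-3.1,4.9,0],"turn":[0,0,0],"gripper":-1},
    {"delta_pos":[-3.1,4.9,0],"turn":[0,0,0],"gripper":-1},
    {"delta_pos":[-3.1,4.9,0],"turn":[0,0,0],"gripper":-1},
  ],
)

```text
time_s: 1.08
tcp_pos: [321.5, -352.6, 271.3]
orientation: [0.0, -0.007, 1.0, -0.0]
contact_force: [0.7, -0.2, -0.4]
gripper_width: 0.1
```

```bash
python3 -c "
from h import *
log();to([656,191,270],[0,0,-1],[-.017,1,0])"
```

```text
t 1.075 tcp [ 321.5 -352.6  271.3] F [ 0.7 -0.2 -0.4] w 0.1
q [-0.49   0.101 -0.272 -0.    -1.198 -1.066]
axes [[-1.0, -0.014, 0.0], [-0.014, 1.0, -0.0], [-0.0, -0.0, -1.0]]
delta tool cm [-34.23  53.87   0.14]
rotvec [-0.     0.    -0.003]
```

Request:
send_rows(
  commands=[
    {"delta_pos":[-3.1,4.9,0],"turn":[0,0,0],"gripper":-1},
    {"delta_pos":[-3.1,4.9,0],"turn":[0,0,0],"gripper":-1},
    {"delta_pos":[-3.1,4.9,0],"turn":[0,0,0],"gripper":-1},
    {"delta_pos":[-3.1,4.9,0],"turn":[0,0,0],"gripper":-1},
    {"delta_pos":[-3.1,4.9,0],"turn":[0,0,0],"gripper":-1},
  ],
)

```text
time_s: 1.7
tcp_pos: [472.9, -105.1, 271.5]
orientation: [0.0, -0.008, 1.0, 0.0]
contact_force: [0.9, -0.3, 0.1]
gripper_width: -0.3
```

```bash
python3 -c "
from h import *
log();to([656,191,270],[0,0,-1],[-.017,1,0])"
```

```text
t 1.7 tcp [ 472.9 -105.1  271.5] F [ 0.9 -0.3  0.1] w -0.3
q [ 0.117  0.113 -0.257  0.    -1.2   -1.673]
axes [[-1.0, -0.015, 0.001], [-0.015, 1.0, 0.0], [-0.001, 0.0, -1.0]]
delta tool cm [-18.75  29.33   0.16]
rotvec [ 0.     0.001 -0.002]
```

Request:
send_rows(
  commands=[
    {"delta_pos":[-3.1,4.9,0],"turn":[0,0,0],"gripper":-1},
    {"delta_pos":[-3.1,4.9,0],"turn":[0,0,0],"gripper":-1},
    {"delta_pos":[-3.1,4.9,0],"turn":[0,0,0],"gripper":-1},
    {"delta_pos":[-3.1,4.9,1],"turn":[0,0,0],"gripper":-1},
    {"delta_pos":[-3.1,4.9,4],"turn":[0,0,0],"gripper":-1},
  ],
)

```text
time_s: 2.33
tcp_pos: [622.4, 137.1, 227.5]
orientation: [0.003, -0.008, 1.0, 0.001]
contact_force: [1.0, 0.1, 0.2]
gripper_width: 0.3
```

```bash
python3 -c "
from h import *
log();to([657,191,160],[0,0,-1],[-.017,1,0])"
```

```text
t 2.325 tcp [622.4 137.1 227.5] F [1.  0.1 0.2] w 0.3
q [ 4.710e-01  4.050e-01  3.000e-02  1.000e-03 -1.190e+00 -2.026e+00]
axes [[-1.0, -0.016, 0.005], [-0.016, 1.0, 0.002], [-0.005, 0.002, -1.0]]
delta tool cm [-3.5   5.32  6.78]
rotvec [ 0.002  0.005 -0.001]
```

Request:
send_rows(
  commands=[
    {"delta_pos":[-3.4,5,2],"turn":[0,0,0],"gripper":-1},
    {"delta_pos":[0,0,4.5],"turn":[0,0,0],"gripper":-1},
    {"delta_pos":[0,0,0],"turn":[0,0,0],"gripper":-1},
  ],
)

```text
time_s: 2.7
tcp_pos: [650.3, 183.7, 156.1]
orientation: [-0.005, -0.007, 1.0, -0.002]
contact_force: [0.0, -0.0, 0.0]
gripper_width: 0.2
```

```bash
python3 -c "
from h import *
log();to([657,191,122],[0,0,-1],[-.017,1,0])
c=imaging.capture('scene');cv2.imwrite('pics/s1.png',cv2.resize(c['frame'][100:300,250:550,::-1],None,fx=2.5,fy=2.5))"
```

```text
t 2.7 tcp [650.3 183.7 156.1] F [ 0. -0.  0.] w 0.2
q [ 5.140e-01  5.300e-01  5.200e-02 -1.000e-03 -1.103e+00 -2.069e+00]
axes [[-1.0, -0.015, -0.01], [-0.015, 1.0, -0.004], [0.01, -0.004, -1.0]]
delta tool cm [-0.71  0.73  3.4 ]
rotvec [-0.004 -0.01  -0.002]
```

View pics/s1.png

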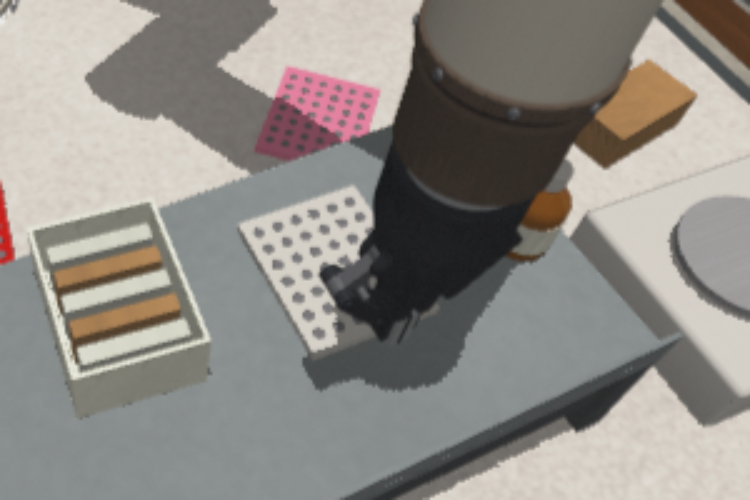

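The shut fingers are above and just behind the plate's back edge, and the bottle is clear of the body.

Request:
send_rows(
  commands=[
    {"delta_pos":[-0.9,0.7,0],"turn":[0,0,0],"gripper":-1},
    {"delta_pos":[0,0,2],"turn":[0,0,0],"gripper":-1},
    {"delta_pos":[0,0,0.9],"turn":[0,0,0],"gripper":-1},
    {"delta_pos":[0,0,0],"turn":[0,0,0],"gripper":-1},
  ],
)

```text
time_s: 3.25
tcp_pos: [662.1, 191.2, 132.9]
orientation: [0.0, -0.007, 1.0, 0.0]
contact_force: [-0.3, -0.6, 0.9]
gripper_width: 0.1
```

```bash
python3 -c "
from h import *
log();to([657,191,122.5],[0,0,-1],[-.017,1,0])"
```

```text
t 3.25 tcp [662.1 191.2 132.9] F [-0.3 -0.6  0.9] w 0.1
q [ 0.515  0.565  0.052  0.    -1.057 -2.072]
axes [[-1.0, -0.015, 0.001], [-0.015, 1.0, 0.0], [-0.001, 0.0, -1.0]]
delta tool cm [ 0.52 -0.01  1.04]
rotvec [ 0.     0.001 -0.002]
```

Request:
send_rows(
  commands=[
    {"delta_pos":[0,0,0.7],"turn":[0,0,0],"gripper":-1},
    {"delta_pos":[0,0,0.3],"turn":[0,0,0],"gripper":-1},
    {"delta_pos":[0,0,0],"turn":[0,0,0],"gripper":-1},
  ],
)

```text
time_s: 3.62
tcp_pos: [661.7, 191.3, 122.0]
orientation: [-0.0, -0.007, 1.0, -0.0]
contact_force: [-0.3, 0.4, -0.4]
gripper_width: -0.1
```

```bash
python3 -c "
from h import *
log();to([561,191,122.5],[0,0,-1],[-.017,1,0])"
```

```text
t 3.625 tcp [661.7 191.3 122. ] F [-0.3  0.4 -0.4] w -0.1
q [ 0.516  0.575  0.04   0.    -1.037 -2.072]
axes [[-1.0, -0.015, -0.0], [-0.015, 1.0, -0.0], [0.0, -0.0, -1.0]]
delta tool cm [10.07  0.12 -0.04]
rotvec [-0.    -0.    -0.002]
```

Request:
send_rows(
  commands=[
    {"delta_pos":[1.2,0,0],"turn":[0,0,0],"gripper":-1},
    {"delta_pos":[1,0,0],"turn":[0,0,0],"gripper":-1},
    {"delta_pos":[0.8,0,0],"turn":[0,0,0],"gripper":-1},
    {"delta_pos":[0.8,0,0],"turn":[0,0,0],"gripper":-1},
    {"delta_pos":[0.8,0,0],"turn":[0,0,0],"gripper":-1},
  ],
)

```text
time_s: 4.25
tcp_pos: [615.5, 190.8, 122.5]
orientation: [0.0, -0.008, 1.0, 0.0]
contact_force: [0.4, -0.1, 0.0]
gripper_width: -0.1
```

```bash
python3 -c "
from h import *
log();to([561,191,122.5],[0,0,-1],[-.017,1,0])"
```

```text
t 4.25 tcp [615.5 190.8 122.5] F [ 0.4 -0.1  0. ] w -0.1
q [ 0.551  0.505 -0.085  0.    -0.98  -2.107]
axes [[-1.0, -0.015, 0.001], [-0.015, 1.0, 0.0], [-0.001, 0.0, -1.0]]
delta tool cm [ 5.45  0.1  -0.  ]
rotvec [ 0.     0.001 -0.002]
```

Request:
send_rows(
  commands=[
    {"delta_pos":[0.8,0,0],"turn":[0,0,0],"gripper":-1},
    {"delta_pos":[0.8,0,0],"turn":[0,0,0],"gripper":-1},
    {"delta_pos":[0.8,0,0],"turn":[0,0,0],"gripper":-1},
    {"delta_pos":[0.8,0,0],"turn":[0,0,0],"gripper":-1},
    {"delta_pos":[0.8,0,0],"turn":[0,0,0],"gripper":-1},
  ],
)

```text
time_s: 4.88
tcp_pos: [575.6, 190.2, 122.4]
orientation: [0.0, -0.007, 1.0, 0.0]
contact_force: [2.2, -0.1, 1.1]
gripper_width: -0.1
```

```bash
python3 -c "
from h import *
log();to([561,191,122.5],[0,0,-1],[-.017,1,0])
c=imaging.capture('scene');cv2.imwrite('pics/s2.png',cv2.resize(c['frame'][100:300,250:550,::-1],None,fx=2.5,fy=2.5))"
```

```text
t 4.875 tcp [575.6 190.2 122.4] F [ 2.2 -0.1  1.1] w -0.1
q [ 0.586  0.448 -0.186  0.    -0.936 -2.142]
axes [[-1.0, -0.015, 0.001], [-0.015, 1.0, 0.0], [-0.001, 0.0, -1.0]]
delta tool cm [ 1.46  0.1  -0.01]
rotvec [ 0.     0.001 -0.002]
```

View pics/s2.png

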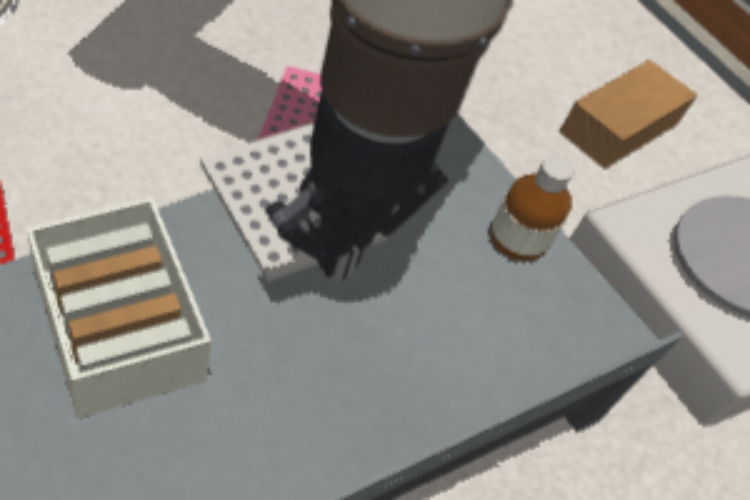

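Request:
send_rows(
  commands=[
    {"delta_pos":[0.7,0,0],"turn":[0,0,0],"gripper":-1},
    {"delta_pos":[0.7,0,0],"turn":[0,0,0],"gripper":-1},
    {"delta_pos":[0,0,0],"turn":[0,0,0],"gripper":-1},
    {"delta_pos":[-1,0,0],"turn":[0,0,0],"gripper":-1},
    {"delta_pos":[-1,0,-5],"turn":[0,0,0],"gripper":-1},
  ],
)

```text
time_s: 5.55
tcp_pos: [579.8, 188.9, 168.1]
orientation: [-0.005, -0.007, 1.0, -0.003]
contact_force: [1.9, 0.9, 0.7]
gripper_width: -0.0
```

Request:
send_rows(
  commands=[
    {"delta_pos":[0,0,-6],"turn":[0,0,0],"gripper":-1},
    {"delta_pos":[0,-3,-5],"turn":[0,0,0],"gripper":-1},
    {"delta_pos":[0,-6,0],"turn":[0,0,0],"gripper":-1},
    {"delta_pos":[0,-6,0],"turn":[0,0,0],"gripper":1},
    {"delta_pos":[0,-6,0],"turn":[0,0,0],"gripper":1},
  ],
)

```text
time_s: 6.18
tcp_pos: [585.1, -21.7, 282.0]
orientation: [-0.0, -0.008, 1.0, 0.0]
contact_force: [1.0, -0.3, -1.1]
gripper_width: 36.0
```

```bash
cat >> h.py <<'E'
def plate(n,z,seed,fn=None,thr=140):
    c=imaging.capture(n); g=cv2.cvtColor(c["frame"],cv2.COLOR_RGB2GRAY)
    if fn: cv2.imwrite(fn,c["frame"][:,:,::-1])
    m=(g>thr)*255; m=cv2.morphologyEx(m.astype(np.uint8),cv2.MORPH_CLOSE,np.ones((7,7)))
    cs,_=cv2.findContours(m,cv2.RETR_EXTERNAL,cv2.CHAIN_APPROX_NONE)
    s=tuple(float(v) for v in proj(c,seed)[0]); print(n,"seed",np.round(s,0))
    for k in cs:
        if cv2.contourArea(k)>300 and cv2.pointPolygonTest(k,s,False)>=0:
            r=cv2.minAreaRect(cast(c,k[:,0,:],z)[:,:2].astype(np.float32)); print(np.round(r[0],1),np.round(r[1],1),round(r[2],2)); print(cv2.boxPoints(r).round(1).tolist())
E
python3 -c "
from h import *
log();to([561,191,122.5],[0,0,-1],[-.017,1,0])
plate('scene',128,[492,190,128],'pics/s3.png');plate('top',128,[492,190,128],'pics/t3.png')"
```

```text
t 6.175 tcp [585.1 -21.7 282. ] F [ 1.  -0.3 -1.1] w 36.0
q [ 0.239  0.287 -0.008 -0.    -1.276 -1.795]
axes [[-1.0, -0.015, -0.001], [-0.015, 1.0, 0.0], [0.001, 0.0, -1.0]]
delta tool cm [ 2.08 21.3  15.96]
rotvec [ 0.    -0.001 -0.002]
scene seed [363. 172.]
top seed [266. 197.]
[495.6 347. ] [753.4 617.2] 0.04
[[118.69999694824219, 655.2999877929688], [119.0999984741211, 38.20000076293945], [872.5, 38.70000076293945], [872.2000122070312, 655.7999877929688]]
```

View pics/s3.png

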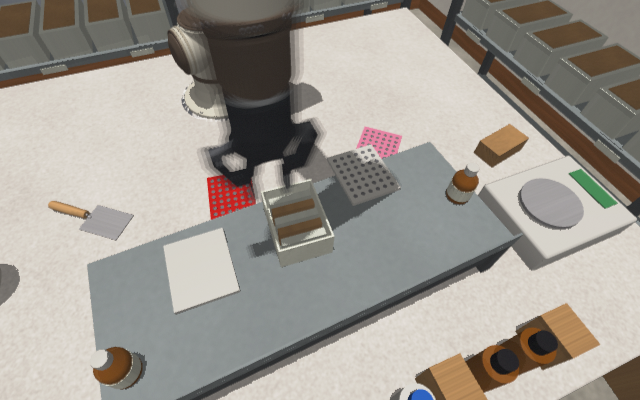

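View pics/t3.png

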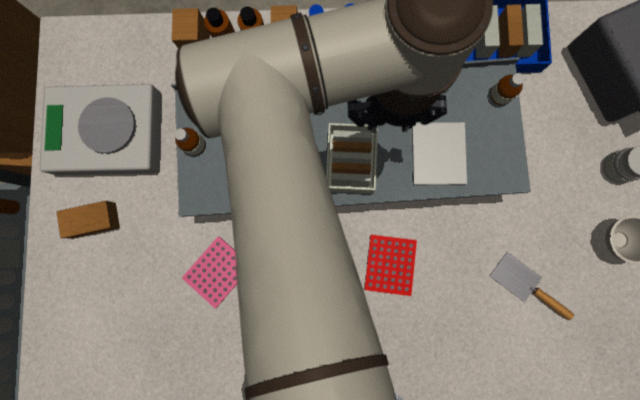

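```bash
python3 - <<'E'
from h import *
import json
c=cv2.imread('pics/s3.png'); cv2.imwrite('pics/s3c.png',cv2.resize(c[130:220,300:450],None,fx=5,fy=5,interpolation=cv2.INTER_CUBIC))
L=[json.loads(l) for l in open('log.jsonl')]
A=[];b=[]
for l in L:
    q=l["qpos"];p=l["tcp_pos"]; r=(p[0]**2+p[1]**2-160**2)**.5; s=q[1]-q[2]
    A.append([1,0,np.sin(q[1]),np.cos(s),np.sin(s)]);b.append(r)
    A.append([0,1,np.cos(q[1]),-np.sin(s),np.cos(s)]);b.append(p[2])
    print(np.arctan2(p[1],p[0])-q[0], np.arcsin(-160/np.hypot(*p[:2])))
x,res,rk,sv=np.linalg.lstsq(np.array(A),np.array(b),rcond=None); print(x,rk,sv,(np.array(A)@x-b).round(1))
E
```

```text
-0.25858798706096975 -0.2586180846394015
-0.34144383847694476 -0.3419193764493895
-0.33616650683243327 -0.33657404083294024
-0.2537912459642728 -0.25374745796904685
-0.23820847232277648 -0.23904147767332193
-0.23410537361051886 -0.23429166944540758
-0.2341433824386156 -0.23442692448301286
-0.25068562861974475 -0.25091224821460395
-0.26686636632633126 -0.2671047140830239
-0.2763723541442453 -0.2768024650510913
[ 5.55273118e-02 -1.35064563e+02  5.63848705e+02  4.22520133e+02
 -8.40725921e-01] 5 [5.45986745 4.46464669 0.36996036 0.25870827 0.23016677] [-0.6 -0.1  0.3 -0.   0.2 -0.1 -1.7 -0.1  3.2  0.2 -0.5  0.  -0.2  0.1
 -0.6 -0.  -0.5 -0.   0.4  0. ]
```

View pics/s3c.png

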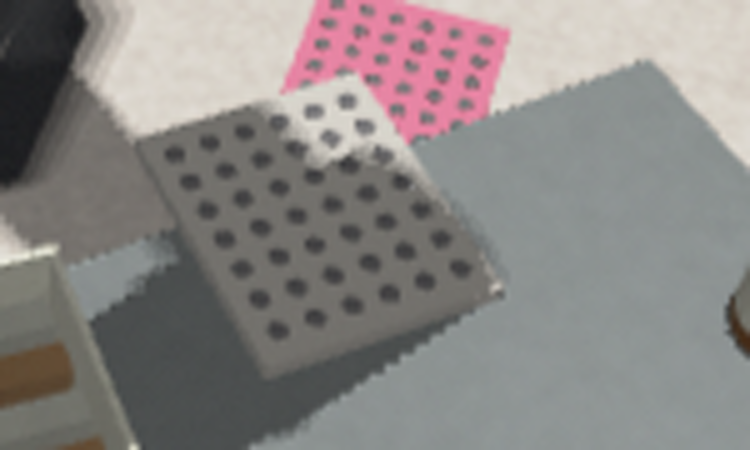

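The plate now hangs clearly over the edge, with crop corners at (135,142), (355,72), (503,287) and (267,377). The arm model fits well: L1 564, L2 422 and a side offset of 160. A small tilt in free space will give me the wrist length.

Request:
send_rows(
  commands=[
    {"delta_pos":[0,0,-2],"turn":[0.15,0,0],"gripper":1},
    {"delta_pos":[0,0,-1],"turn":[0.15,0,0],"gripper":1},
    {"delta_pos":[0,0,0],"turn":[0,0,0],"gripper":1},
  ],
)

```text
time_s: 6.65
tcp_pos: [585.0, -16.5, 311.0]
orientation: [0.0, -0.009, 0.989, -0.15]
contact_force: [0.0, -0.2, -0.8]
gripper_width: 85.4
```

```bash
cat > kin.py <<'E'
from h import *
from scipy.optimize import least_squares
L1,L2,OFF=563.85,422.5,160.
def fk(q,h,d6,s=(1,-1,-1,-1,-1,1),y6=0.):
    Z=lambda a:R.from_rotvec([0,0,a]);Y=lambda a:R.from_rotvec([0,a,0]);X=lambda a:R.from_rotvec([a,0,0])
    r1=Z(q[0]); ru=r1*Y(q[1]); rf=r1*Y(q[1]-q[2])
    w=np.array([0,0,h])+r1.apply([0,-OFF,0])+ru.apply([0,0,L1])+rf.apply([L2,0,0])
    rw=rf*X(s[3]*q[3])*Y(-q[4]); t=rw.apply([1,0,0])
    B=R.from_matrix(np.array([[0,0,1],[0,1,0],[-1,0,0]]).T.T) # tool z -> x
    rt=rw*B*Z(s[5]*q[5]+y6)
    return w+d6*t, rt
E
python3 - <<'E'
from kin import *
import json
s,_=st(); log(); print(s["qpos"].round(4),s["tcp_pos"].round(2))
L=[json.loads(l) for l in open('log.jsonl')]
for s3 in (1,-1):
  for s5 in (1,-1):
    def f(v):
        out=[]
        for l in L:
            p,r=fk(l["qpos"],v[0],v[0]+135.06,(1,1,1,s3,1,s5),v[1]); o=l["orientation"]
            out+=list(p-l["tcp_pos"])+list(300*(r.inv()*R.from_quat([o[1],o[2],o[3],o[0]])).as_rotvec())
        return np.array(out)
    best=min((least_squares(f,[h,y]) for h in(0,100) for y in (0,1.57,3.1,-1.57)),key=lambda a:a.cost)
    print(s3,s5,best.x,best.cost, abs(best.fun).max())
E
```

```text
[ 0.3857  0.2831 -0.0807  0.288  -1.3302 -2.0245] [584.97 -16.47 311.02]
1 1 [-317.85470382    1.97348174] 499906.5383526806 749.6390131667655
1 -1 [-317.85468429   -1.58335811] 17844.651893608698 151.27045290490813
-1 1 [143.60456073   1.98721843] 489369.0291269208 753.6518129206371
-1 -1 [143.60455596  -1.57079633] 1001.6226549594908 42.488774285609054
```

```bash
python3 - <<'E'
from kin import *
import kin,json
L=[json.loads(l) for l in open('log.jsonl')]
def f(v):
    out=[];kin.L1,kin.L2,kin.OFF=v[3:6]
    for l in L:
        p,r=fk(l["qpos"],v[0],v[2],(1,1,1,-1,1,-1),v[1]); o=l["orientation"]
        out+=list(p-l["tcp_pos"])+list(300*(r.inv()*R.from_quat([o[1],o[2],o[3],o[0]])).as_rotvec())
    return np.array(out)
b=least_squares(f,[143,-1.57,280,564,422,160],loss='soft_l1'); print(b.x.round(3)); print(b.fun.reshape(-1,6).round(1))
E
```

```text
[120.992  -1.571 257.408 564.43  422.13  159.826]
[[  0.   -0.    0.1   0.   -0.   -0. ]
 [  0.2  -0.1   0.1   0.   -0.   -0. ]
 [  0.2   0.    0.1   0.   -0.    0. ]
 [ -0.1  -0.1   0.    0.   -0.   -0. ]
 [  0.5   0.2   0.3   0.    0.    0. ]
 [ -0.   -0.    0.1   0.   -0.   -0. ]
 [  0.   -0.    0.1   0.   -0.   -0. ]
 [  0.   -0.    0.1   0.   -0.   -0. ]
 [  0.   -0.    0.    0.   -0.    0. ]
 [  0.2   0.    0.2   0.   -0.   -0. ]
 [-12.4  -0.2 -44.1   0.   -0.   -0. ]]
```

```bash
cat > kin.py <<'E'
from h import *
from scipy.optimize import least_squares
import json
B=R.from_matrix(np.array([[0,0,1],[0,1,0],[-1,0,0]]))
V=[120,257,564.4,422.1,0,160]
def fk(q,v=None):
    h,d6,L1,L2,o1,o2=V if v is None else v
    Z=lambda a:R.from_rotvec([0,0,a]);Y=lambda a:R.from_rotvec([0,a,0]);X=lambda a:R.from_rotvec([a,0,0])
    r1=Z(q[0]); ru=r1*Y(q[1]); rf=r1*Y(q[1]-q[2]); rr=rf*X(-q[3])
    w=np.array([0,0,h])+r1.apply([0,-o1,0])+ru.apply([0,0,L1])+rf.apply([L2,0,0])+rr.apply([0,-o2,0])
    rw=rr*Y(-q[4]); return w+d6*rw.apply([1,0,0]), rw*B*Z(-q[5]-np.pi/2)
def fit():
    L=[json.loads(l) for l in open('log.jsonl')]
    def f(v):
        out=[]
        for l in L:
            p,r=fk(l["qpos"],v); o=l["orientation"]
            out+=list(p-l["tcp_pos"])+list(300*(r.inv()*R.from_quat([o[1],o[2],o[3],o[0]])).as_rotvec())
        return np.array(out)
    return least_squares(f,V)
E
python3 - <<'E'
from kin import *
b=fit(); print(b.x.round(2)); print(b.fun.reshape(-1,6)[-4:].round(1))
E
```

```text
[160.6 297.7 564.9 421.8   0.  159.8]
[[ 0. -0. -0.  0. -0. -0.]
 [ 0. -0.  0.  0. -0.  0.]
 [ 0. -0.  0.  0. -0. -0.]
 [ 0. -0.  0.  0. -0. -0.]]
```

```bash
sed -i 's/^V=.*/V=[160.6,297.7,564.9,421.8,0,159.8]/' kin.py
cat >> kin.py <<'E'
LO=np.array([-3.14,-1.21,-1.07,-3.16,-2.99,-3.1]);HI=np.array([3.14,2.06,1.41,2.05,-.16,3.1])
def ik(p,T,q0):
    g=lambda q:np.r_[(fk(q)[0]-p)/100,(fk(q)[1].inv()*T).as_rotvec()]
    b=least_squares(g,np.clip(q0,LO+1e-3,HI-1e-3),bounds=(LO,HI)); return b.x,b.cost
def ori(z,y):
    z=np.array(z,float);z/=np.linalg.norm(z);y=np.array(y,float);y-=z*(y@z);y/=np.linalg.norm(y)
    return R.from_matrix(np.c_[np.cross(y,z),y,z])
E
python3 - <<'E'
from kin import *
c=imaging.capture('scene')
w=cast(c,[(327,158.4),(371,144.4),(400.6,187.4),(353.4,205.4)],128); print(w.round(1)); print(w.mean(0), np.linalg.norm(w-np.roll(w,1,0),axis=1))
rng=np.random.default_rng(0)
for yaw in np.radians([-90,-60,-45,-30,-15,0,15,30,45,60,90]):
    z=[np.cos(yaw),np.sin(yaw),0]; p=np.array([445+18,190,124.])+0*np.array(z)
    for ys in (1,-1):
        T=ori(z,[0,0,ys]); sols=[]
        for k in range(25):
            q,co=ik(p,T,rng.uniform(LO,HI))
            if co<1e-8 and not any(np.abs(q-s).max()<.02 for s in sols): sols.append(q)
        for q in sols:
            r1=R.from_rotvec([0,0,q[0]]); el=r1.apply([L for L in [564.9*np.sin(q[1]),0,564.9*np.cos(q[1])]])+[0,0,160.6]
            wr=fk(q)[0]-297.7*np.array(z)
            print(round(np.degrees(yaw)),ys,q.round(2),"elbow",el.round(0),"wr",wr.round(0))
E
```

```text
[[433.3 138.7 128. ]
 [430.6 238.5 128. ]
 [550.3 240.  128. ]
 [555.1 139.1 128. ]]
[492.31419415 189.07271665 128.        ] [121.75667398  99.89488597 119.67569578 100.98987279]
-90 1 [ 1.01  0.92 -0.35  0.58 -1.82  0.16] elbow [239. 382. 501.] wr [463. 488. 124.]
-90 -1 [ 1.01  0.92 -0.35  0.58 -1.82 -2.98] elbow [239. 382. 501.] wr [463. 488. 124.]
-60 1 [ 1.13  0.82 -0.76  0.97 -1.57 -0.01] elbow [178. 372. 547.] wr [314. 448. 124.]
-45 1 [ 1.12  0.77 -0.97  1.24 -1.51 -0.16] elbow [173. 354. 566.] wr [252. 401. 124.]
-45 -1 [ 1.12  0.77 -0.97  1.24 -1.51  2.98] elbow [173. 354. 566.] wr [252. 401. 124.]
30 1 [-0.3   1.06 -1.   -2.25 -1.9   0.38] elbow [ 471. -147.  436.] wr [205.  41. 124.]
30 -1 [-0.3   1.06 -1.   -2.25 -1.9  -2.76] elbow [ 471. -147.  436.] wr [205.  41. 124.]
45 1 [-0.35  0.86 -0.81 -2.01 -1.61  0.08] elbow [ 401. -146.  531.] wr [252. -21. 124.]
45 -1 [-0.35  0.86 -0.81 -2.01 -1.61 -3.06] elbow [ 401. -146.  531.] wr [252. -21. 124.]
60 1 [-0.31  0.76 -0.61 -1.78 -1.53 -0.19] elbow [ 372. -121.  568.] wr [314. -68. 124.]
60 -1 [-0.31  0.76 -0.61 -1.78 -1.53  2.95] elbow [ 372. -121.  568.] wr [314. -68. 124.]
90 1 [-0.18  0.77 -0.26 -1.42 -1.66 -0.53] elbow [386. -69. 567.] wr [ 463. -108.  124.]
90 -1 [-0.18  0.77 -0.26 -1.42 -1.66  2.61] elbow [386. -69. 567.] wr [ 463. -108.  124.]
```

```bash
cat >> kin.py <<'E'
from scipy.spatial.transform import Slerp
def path(wps,q,n):
    out=[]
    for (p0,T0),(p1,T1) in zip(wps[:-1],wps[1:]):
        S=Slerp([0,1],R.concatenate([T0,T1]))
        for t in np.linspace(0,1,n+1)[1:]:
            p=np.array(p0)+t*(np.array(p1)-p0); qn,co=ik(p,S(t),q); out.append((qn,co,np.abs(qn-q).max(),p)); q=qn
    return out
def links(q):
    r1=R.from_rotvec([0,0,q[0]]); e=r1.apply([564.9*np.sin(q[1]),0,564.9*np.cos(q[1])])+[0,0,160.6]
    f=e+(r1*R.from_rotvec([0,q[1]-q[2],0])).apply([421.8,0,0]); p,r=fk(q); return e,f,p-297.7*r.as_matrix()[:,2]
E
python3 - <<'E'
from kin import *
s,T0=st(); q0=s["qpos"]; p0=s["tcp_pos"]
for yd in (30,35,40,45,-40,-45):
  yaw=np.radians(yd); z=np.array([np.cos(yaw),np.sin(yaw),0])
  C=np.array([492.3,189,124.])-49*z
  C[2]=124; G=C
  for ys in (1,-1):
    T=ori(z,[0,0,ys]); up=G-60*z+[0,0,180]; pg=G-60*z
    o=path([(p0,T0),(up,T),(pg,T),(G,T)],q0,10)
    print(yd,ys,G.round(0),"maxcost",max(a[1] for a in o),"maxstep",max(a[2] for a in o).round(2))
    for i in (4,9,19,29): print("   ",o[i][0].round(2),"%.1e"%o[i][1],[x.round(0).tolist() for x in links(o[i][0])])
    T2=ori(z,[0,0,-ys]); 
E
```

```text
30 1 [450. 164. 124.] maxcost 0.0017747702734055059 maxstep 0.37
    [ 0.24 -0.11 -0.39 -0.45 -0.71 -1.98] 5.7e-25 [[-61.0, -15.0, 722.0], [333.0, 81.0, 605.0], [348.0, -63.0, 538.0]]
    [-0.55 -0.04 -0.93 -1.97 -1.27 -0.62] 8.6e-24 [[-20.0, 12.0, 725.0], [205.0, -127.0, 396.0], [140.0, -14.0, 304.0]]
    [-0.52  1.34 -1.07 -1.91 -1.95  0.78] 3.8e-04 [[478.0, -273.0, 287.0], [204.0, -117.0, 7.0], [144.0, -20.0, 119.0]]
    [-0.39  1.1  -1.01 -2.15 -1.89  0.45] 3.6e-30 [[466.0, -192.0, 416.0], [264.0, -109.0, 55.0], [192.0, 16.0, 124.0]]
30 -1 [450. 164. 124.] maxcost 0.8851604740574408 maxstep 0.62
    [ 0.2  -0.17 -1.06  2.05 -0.45 -2.82] 6.7e-04 [[-96.0, -20.0, 717.0], [164.0, 34.0, 389.0], [257.0, 128.0, 479.0]]
    [ 0.28 -0.33 -1.07  2.05 -0.16 -2.02] 4.1e-01 [[-175.0, -49.0, 695.0], [124.0, 35.0, 410.0], [196.0, 132.0, 515.0]]
    [ 0.28  0.07 -1.07  2.05 -0.16 -1.99] 8.9e-01 [[37.0, 11.0, 724.0], [207.0, 59.0, 341.0], [311.0, 165.0, 401.0]]
    [ 0.35  0.08 -1.07  2.05 -0.24 -2.08] 6.5e-01 [[45.0, 16.0, 723.0], [205.0, 74.0, 338.0], [302.0, 187.0, 395.0]]
35 1 [452. 161. 124.
[... 4673 characters left out ...]
31.0, 51.0, 312.0], [199.0, 208.0, 313.0]]
    [ 0.12  0.26 -1.07 -3.16 -0.74 -0.28] 5.4e-01 [[144.0, 17.0, 707.0], [244.0, 29.0, 297.0], [228.0, 188.0, 298.0]]
-45 -1 [458. 224. 124.] maxcost 0.00682762035824364 maxstep 0.13
    [ 0.92  0.23 -0.6   0.85 -1.37 -2.62] 3.4e-22 [[76.0, 101.0, 711.0], [249.0, 330.0, 402.0], [386.0, 336.0, 483.0]]
    [ 1.32  0.47 -0.8   1.06 -1.72 -2.88] 2.1e-22 [[64.0, 246.0, 665.0], [96.0, 367.0, 262.0], [205.0, 477.0, 304.0]]
    [ 1.32  0.79 -0.81  1.   -1.53 -3.1 ] 3.3e-03 [[99.0, 388.0, 560.0], [96.0, 376.0, 138.0], [213.0, 485.0, 134.0]]
    [ 1.18  0.76 -0.86  1.13 -1.5  -3.1 ] 6.8e-03 [[150.0, 361.0, 569.0], [141.0, 339.0, 147.0], [259.0, 446.0, 139.0]]
```

```bash
cat >> kin.py <<'E'
def rows(p1,T1,n,chk=True):
    s,T0=st(); p0=s["tcp_pos"]; rv=(T0.inv()*T1).as_rotvec()/n; d=(np.array(p1)-p0)/n/10; T=T0
    print("t",s["time_s"],"from",p0.round(1),"F",s["contact_force"].round(1),"w",s["gripper_width"].round(1),"turn/row",rv.round(3),"ang/row deg",np.degrees(np.linalg.norm(rv)).round(1),"mm/row",np.linalg.norm(d)*10)
    for i in range(n): print(T.inv().apply(d).round(1).tolist()); T=T*R.from_rotvec(rv)
    if chk:
        o=path([(p0,T0),(np.array(p1),T1)],s["qpos"],n); print("q end",o[-1][0].round(2),"cost",max(a[1] for a in o),"step",max(a[2] for a in o).round(2)); print([x.round(0).tolist() for x in links(o[-1][0])])
Zd=lambda yd:np.array([np.cos(np.radians(yd)),np.sin(np.radians(yd)),0])
E
python3 - <<'E'
from kin import *
z=Zd(42); G=np.array([457,157.5,124.]); rows(G-65*z+[0,0,176],ori(z,[0,0,1]),15)
E
```

```text
Traceback (most recent call last):
  File "kin.py", line 41, in rows
    print("t",s["time_s"],"from",p0.round(1),"F",s["contact_force"].round(1),"w",s["gripper_width"].round(1),"turn/row",rv.round(3),"ang/row deg",np.degrees(np.linalg.norm(rv)).round(1),"mm/row",np.linalg.norm(d)*10)
                                                                                 ^^^^^^^^^^^^^^^^^^^^^^^^
AttributeError: 'float' object has no attribute 'round'
```

```bash
sed -i 's/s\["gripper_width"\].round(1)/round(s["gripper_width"],1)/' kin.py
python3 - <<'E'
from kin import *
z=Zd(42); G=np.array([457,157.5,124.]); rows(G-65*z+[0,0,176],ori(z,[0,0,1]),15)
E
```

```text
t 6.7 from [584.9 -17.  311.1] F [-0.  -0.2 -0.5] w 85.2 turn/row [-0.116 -0.039  0.053] ang/row deg 7.6 mm/row 14.655521049157286
[1.2, 0.9, -0.2]
[1.2, 0.8, -0.1]
[1.2, 0.8, -0.1]
[1.3, 0.7, -0.1]
[1.3, 0.7, -0.0]
[1.3, 0.6, -0.0]
[1.4, 0.5, 0.0]
[1.4, 0.4, 0.0]
[1.4, 0.4, 0.0]
[1.4, 0.3, -0.0]
[1.4, 0.2, -0.0]
[1.5, 0.2, -0.1]
[1.5, 0.1, -0.1]
[1.5, 0.0, -0.2]
[1.4, -0.0, -0.2]
q end [-0.58  0.09 -0.78 -1.77 -1.41 -0.69] cost 3.3949389288742147e-19 step 0.19
[[42.0, -28.0, 723.0], [270.0, -177.0, 401.0], [187.0, -85.0, 300.0]]
```

Request:
send_rows(
  commands=[
    {"delta_pos":[1.2,0.9,-0.2],"turn":[-0.116,-0.039,0.053],"gripper":1},
    {"delta_pos":[1.2,0.8,-0.1],"turn":[-0.116,-0.039,0.053],"gripper":1},
    {"delta_pos":[1.2,0.8,-0.1],"turn":[-0.116,-0.039,0.053],"gripper":1},
    {"delta_pos":[1.3,0.7,-0.1],"turn":[-0.116,-0.039,0.053],"gripper":1},
    {"delta_pos":[1.3,0.7,0],"turn":[-0.116,-0.039,0.053],"gripper":1},
  ],
)

```text
time_s: 7.32
tcp_pos: [526.1, 25.8, 309.1]
orientation: [0.114, 0.108, 0.977, 0.144]
contact_force: [0.0, -0.7, -1.0]
gripper_width: 85.4
```

Request:
send_rows(
  commands=[
    {"delta_pos":[1.3,0.6,0],"turn":[-0.116,-0.039,0.053],"gripper":1},
    {"delta_pos":[1.4,0.5,0],"turn":[-0.116,-0.039,0.053],"gripper":1},
    {"delta_pos":[1.4,0.4,0],"turn":[-0.116,-0.039,0.053],"gripper":1},
    {"delta_pos":[1.4,0.4,0],"turn":[-0.116,-0.039,0.053],"gripper":1},
    {"delta_pos":[1.4,0.3,0],"turn":[-0.116,-0.039,0.053],"gripper":1},
  ],
)

```text
time_s: 7.95
tcp_pos: [468.4, 69.3, 306.1]
orientation: [0.215, 0.21, 0.857, 0.418]
contact_force: [-0.9, -0.9, -1.0]
gripper_width: 85.5
```

```bash
python3 - <<'E'
from kin import *
z=Zd(42); G=np.array([457,157.5,124.]); print(log()["qpos"].round(2)); rows(G-65*z+[0,0,176],ori(z,[0,0,1]),5)
E
```

```text
[-0.12 -0.08 -0.37 -1.04 -0.92 -1.42]
t 7.95 from [468.4  69.3 306.1] F [-0.9 -0.9 -1. ] w 85.5 turn/row [-0.115 -0.038  0.053] ang/row deg 7.6 mm/row 14.965016213231747
[1.5, 0.2, -0.0]
[1.5, 0.1, -0.1]
[1.5, 0.0, -0.1]
[1.5, -0.0, -0.2]
[1.5, -0.1, -0.2]
q end [-0.58  0.09 -0.78 -1.77 -1.41 -0.69] cost 4.323999462653223e-19 step 0.18
[[42.0, -28.0, 723.0], [270.0, -177.0, 401.0], [187.0, -85.0, 300.0]]
```

Request:
send_rows(
  commands=[
    {"delta_pos":[1.5,0.2,0],"turn":[-0.115,-0.038,0.053],"gripper":1},
    {"delta_pos":[1.5,0.1,-0.1],"turn":[-0.115,-0.038,0.053],"gripper":1},
    {"delta_pos":[1.5,0,-0.1],"turn":[-0.115,-0.038,0.053],"gripper":1},
    {"delta_pos":[1.5,0,-0.2],"turn":[-0.115,-0.038,0.053],"gripper":1},
    {"delta_pos":[1.5,-0.1,-0.2],"turn":[-0.115,-0.038,0.053],"gripper":1},
  ],
)

```text
time_s: 8.57
tcp_pos: [408.4, 112.3, 299.7]
orientation: [0.29, 0.289, 0.646, 0.644]
contact_force: [0.3, 0.2, -1.9]
gripper_width: 85.2
```

Request:
send_rows(
  commands=[
    {"delta_pos":[0,0,0],"turn":[0,0,0],"gripper":1},
  ],
)

```text
time_s: 8.7
tcp_pos: [407.5, 112.6, 296.5]
orientation: [0.285, 0.293, 0.647, 0.644]
contact_force: [0.9, -0.8, 0.1]
gripper_width: 85.4
```

```bash
python3 - <<'E'
from kin import *
z=Zd(42); G=np.array([457,157.5,124.]); print(log()["qpos"].round(2)); rows(G-65*z,ori(z,[0,0,1]),5)
b=fit(); print(b.x.round(1),abs(b.fun).max())
plate('top',128,[520,190,128],'pics/t4.png'); plate('scene',128,[520,190,128],'pics/s4.png')
E
```

```text
[-0.58  0.09 -0.78 -1.77 -1.4  -0.69]
t 8.7 from [407.5 112.6 296.5] F [ 0.9 -0.8  0.1] w 85.4 turn/row [-0.002  0.001 -0.002] ang/row deg 0.1 mm/row 34.50470312033517
[-0.0, -3.4, 0.1]
[-0.0, -3.4, 0.1]
[-0.0, -3.5, 0.1]
[-0.0, -3.5, 0.0]
[-0.0, -3.5, 0.0]
q end [-0.6   0.93 -0.88 -1.8  -1.63  0.23] cost 1.2686803526953568e-22 step 0.2
[[374.0, -257.0, 497.0], [292.0, -201.0, 87.0], [187.0, -85.0, 124.0]]
[160.6 297.7 564.9 421.8   0.  159.8] 2.8421709430404007e-13
top seed [266. 183.]
[497.7  58.7] [1194.5  758.4] 89.85
[[116.9000015258789, -537.5], [875.2999877929688, -539.5999755859375], [878.5, 654.9000244140625], [120.0999984741211, 656.9000244140625]]
scene seed [370. 183.]
[450.8  70.7] [1105.2  972. ] 89.89
[[-36.20000076293945, -481.0], [935.7999877929688, -482.79998779296875], [937.7999877929688, 622.4000244140625], [-34.099998474121094, 624.2000122070312]]
```

View pics/s4.png

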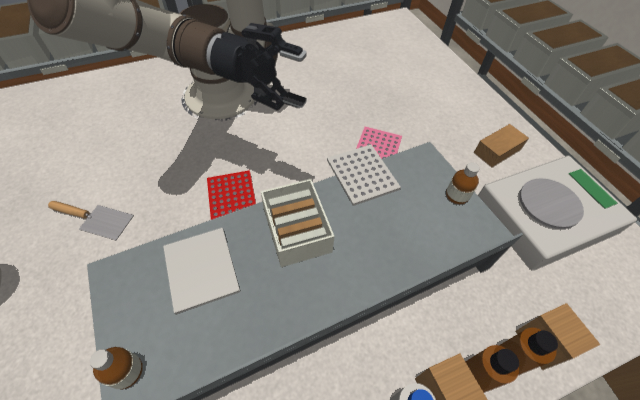

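View pics/t4.png

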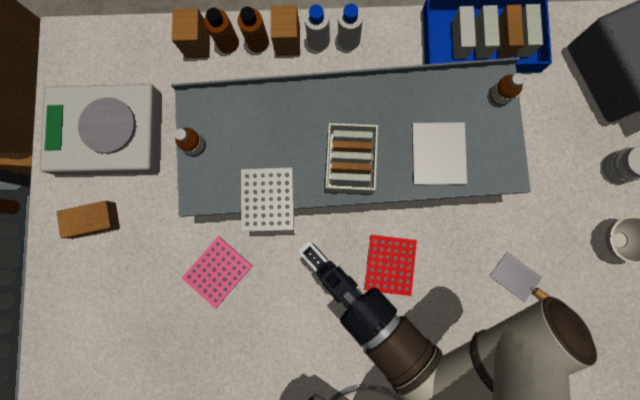

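```bash
cat >> kin.py <<'E'
def sockets(c,box,z=128):
    x0,y0,x1,y1=box; g=cv2.cvtColor(c["frame"],cv2.COLOR_RGB2GRAY)[y0:y1,x0:x1]
    g=cv2.resize(g,None,fx=4,fy=4,interpolation=cv2.INTER_CUBIC)
    bh=cv2.morphologyEx(g,cv2.MORPH_BLACKHAT,cv2.getStructuringElement(2,(31,31)))
    n,l,stt,cen=cv2.connectedComponentsWithStats((bh>25).astype(np.uint8)); k=[i for i in range(1,n) if 60<stt[i,4]<500]
    px=(cen[k]+.5)/4-.5+[x0,y0]; return cast(c,px,z)
E
python3 - <<'E'
from kin import *
for n,b in (("top",(240,166,297,234)),("scene",(326,144,402,202))):
    w=sockets(imaging.capture(n),b); r=cv2.minAreaRect(w[:,:2].astype(np.float32)); print(n,len(w),w.mean(0).round(1),np.round(r[0],1),np.round(r[1],1),r[2])
c=imaging.capture("top"); g=cv2.cvtColor(c["frame"],cv2.COLOR_RGB2GRAY).astype(int)
for col in (225,310): print(col,[ (r) for r in range(195,220) if g[r,col]<80][:2], cast(c,[[col,min(r for r in range(195,220) if g[r,col]<80)-.5]],120).round(1))
print(cast(c,[(241,168),(293,167),(295,231),(242,234)],128).round(1).tolist())
z=Zd(42); G=np.array([457,157.5,124.]); rows(G-42*z,ori(z,[0,0,1]),5)
E
```

```text
top 42 [488.3 189.  128. ] [488.5 189.3] [93.4 78.4] 0.5021927952766418
scene 52 [484.3 202.6 128. ] [487.4 211.4] [130.2 109.8] 84.0263900756836
225 [213, 214] [[463.9 271.5 120. ]]
310 [208, 209] [[471. 106. 120.]]
[[549.5, 239.0, 128.0], [549.5, 137.7, 128.0], [425.8, 134.6, 128.0], [421.5, 236.2, 128.0]]
t 8.95 from [408.4 113.5 299.4] F [-0.1  0.2 -0.2] w 85.2 turn/row [-0.001 -0.     0.001] ang/row deg 0.1 mm/row 35.39665832360697
[0.0, -3.5, 0.5]
[0.0, -3.5, 0.5]
[0.0, -3.5, 0.5]
[0.0, -3.5, 0.5]
[0.0, -3.5, 0.5]
q end [-0.54  0.91 -0.86 -1.86 -1.63  0.2 ] cost 1.111410443525137e-22 step 0.2
[[383.0, -231.0, 506.0], [309.0, -186.0, 93.0], [205.0, -70.0, 124.0]]
```

All 42 sockets show up in the top view, giving a plate centre of about (489, 189). The shelf edge is at x≈467 there, so the plate overhangs by about 38 mm. Next I'll descend in front of the corner.

Request:
send_rows(
  commands=[
    {"delta_pos":[0,-3.5,0.5],"turn":[0,0,0],"gripper":1},
    {"delta_pos":[0,-3.5,0.5],"turn":[0,0,0],"gripper":1},
    {"delta_pos":[0,-3.5,0.5],"turn":[0,0,0],"gripper":1},
    {"delta_pos":[0,-3.5,0.4],"turn":[0,0,0],"gripper":1},
    {"delta_pos":[0,-3.4,0.4],"turn":[0,0,0],"gripper":1},
  ],
)

```text
time_s: 9.57
tcp_pos: [424.8, 128.5, 122.4]
orientation: [0.287, 0.287, 0.648, 0.644]
contact_force: [0.6, -0.2, 0.0]
gripper_width: 85.7
```

Request:
send_rows(
  commands=[
    {"delta_pos":[0,0,0],"turn":[0,0,0],"gripper":1},
    {"delta_pos":[0,0,0],"turn":[0,0,0],"gripper":1},
  ],
)

```text
time_s: 9.82
tcp_pos: [423.6, 128.8, 125.5]
orientation: [0.287, 0.287, 0.648, 0.644]
contact_force: [-0.1, 0.8, 0.4]
gripper_width: 85.7
```

```bash
python3 - <<'E'
from kin import *
z=Zd(42); G=np.array([456,157.,124.]); rows(G,ori(z,[0,0,1]),4)
for n in("scene","top"): cv2.imwrite(f'pics/{n}5.png',imaging.capture(n)["frame"][:,:,::-1])
E
```

```text
t 9.825 from [423.6 128.8 125.5] F [-0.1  0.8  0.4] w 85.7 turn/row [-0.001 -0.     0.   ] ang/row deg 0.1 mm/row 10.742294417594467
[-0.0, -0.0, 1.1]
[-0.0, -0.0, 1.1]
[-0.0, -0.0, 1.1]
[-0.0, -0.0, 1.1]
q end [-0.44  0.88 -0.83 -1.97 -1.62  0.13] cost 1.6414771790234364e-30 step 0.03
[[393.0, -185.0, 521.0], [341.0, -160.0, 104.0], [235.0, -42.0, 124.0]]
```

View pics/scene5.png

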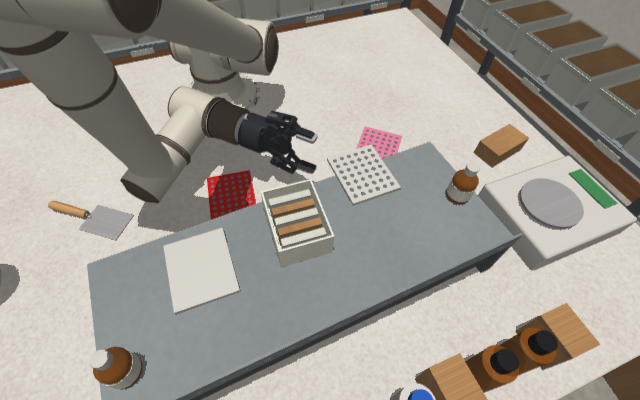

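View pics/top5.png

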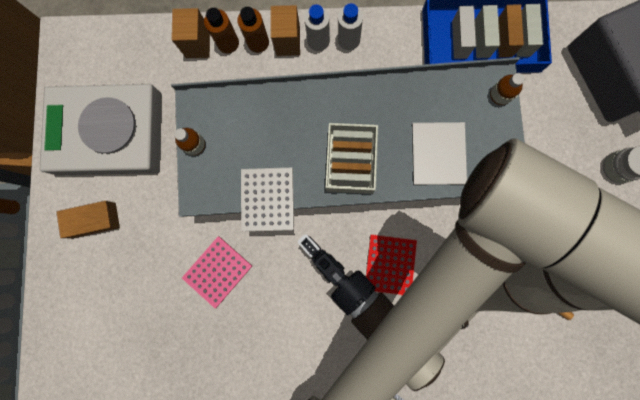

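The open fingers stand just off the plate's near right corner, at (303,240) in the top view, with the plate corner at (295,231). The arm housing is clear of the counter and the red plate. Advancing now.

Request:
send_rows(
  commands=[
    {"delta_pos":[0,-0.1,1.1],"turn":[0,0,0],"gripper":1},
    {"delta_pos":[0,0,1.1],"turn":[0,0,0],"gripper":1},
    {"delta_pos":[0,0,1.1],"turn":[0,0,0],"gripper":1},
    {"delta_pos":[0,0,1],"turn":[0,0,0],"gripper":1},
    {"delta_pos":[0,0,0],"turn":[0,0,0],"gripper":1},
  ],
)

```text
time_s: 10.55
tcp_pos: [455.5, 158.2, 123.0]
orientation: [0.286, 0.288, 0.648, 0.644]
contact_force: [0.3, -0.5, 0.1]
gripper_width: 85.3
```

```bash
python3 - <<'E'
from kin import *
z=Zd(42); G=np.array([456,157.,124.]); rows(G,ori(z,[0,0,1]),1)
for n,b in(("scene",(220,100,450,240)),("top",(200,130,400,280))): cv2.imwrite(f'pics/{n}6.png',cv2.resize(imaging.capture(n)["frame"][b[1]:b[3],b[0]:b[2],::-1],None,fx=3,fy=3))
E
```

```text
t 10.55 from [455.5 158.2 123. ] F [ 0.3 -0.5  0.1] w 85.3 turn/row [-0.006 -0.002 -0.   ] ang/row deg 0.4 mm/row 1.6836486952419836
[-0.1, 0.1, -0.0]
q end [-0.44  0.88 -0.83 -1.97 -1.62  0.13] cost 2.2349749243718353e-26 step 0.01
[[393.0, -185.0, 521.0], [341.0, -160.0, 104.0], [235.0, -42.0, 124.0]]
```

View pics/scene6.png

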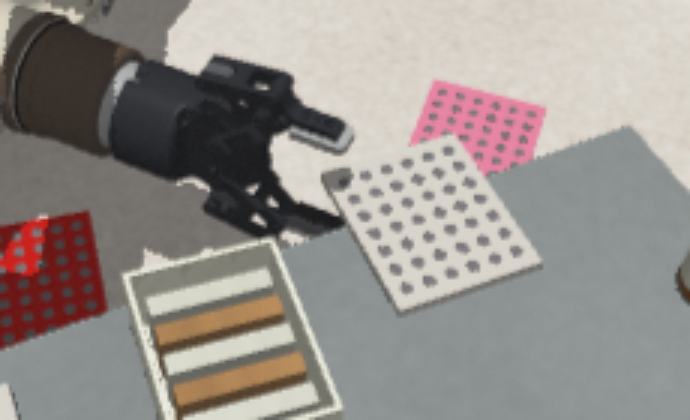

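View pics/top6.png

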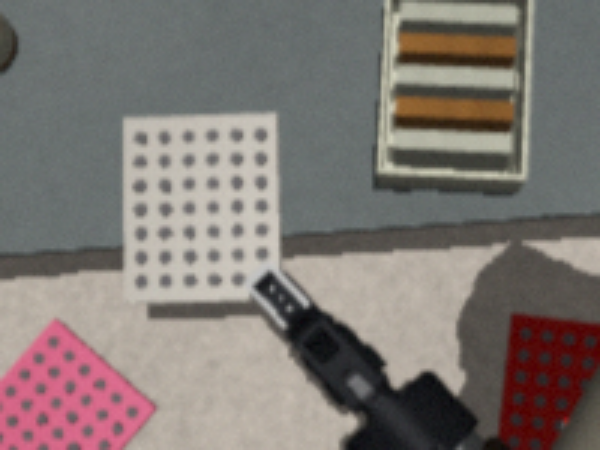

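The fingers straddle the corner, one above and one below. Closing.

Request:
send_rows(
  commands=[
    {"delta_pos":[0,0,0],"turn":[0,0,0],"gripper":-1},
    {"delta_pos":[0,0,0],"turn":[0,0,0],"gripper":-1},
    {"delta_pos":[0,0,0],"turn":[0,0,0],"gripper":-1},
    {"delta_pos":[0,0,0],"turn":[0,0,0],"gripper":-1},
    {"delta_pos":[0,0,0],"turn":[0,0,0],"gripper":-1},
  ],
  newtons=70,
)

```text
time_s: 11.28
tcp_pos: [455.4, 157.3, 123.9]
orientation: [0.287, 0.289, 0.647, 0.645]
contact_force: [-0.7, -2.1, 4.6]
gripper_width: 6.6
```

```bash
python3 - <<'E'
from kin import *
z=Zd(42); G=np.array([430,130.,240.]); rows(G,ori(z,[0,0,1]),3)
c=imaging.capture("scene");cv2.imwrite('pics/s7.png',cv2.resize(c["frame"][100:240,220:450,::-1],None,fx=3,fy=3))
w=sockets(imaging.capture("top"),(240,166,297,234)); print(len(w),w.mean(0))
E
```

```text
t 11.275 from [455.4 157.3 123.9] F [-0.7 -2.1  4.6] w 6.6 turn/row [-0.001  0.    -0.   ] ang/row deg 0.1 mm/row 40.644796470606366
[-0.1, 3.9, -1.3]
[-0.1, 3.9, -1.2]
[-0.1, 3.9, -1.2]
q end [-0.53  0.36 -0.83 -1.86 -1.46 -0.36] cost 1.2478173691916387e-20 step 0.19
[[174.0, -101.0, 689.0], [309.0, -180.0, 297.0], [209.0, -69.0, 240.0]]
41 [489.53282554 190.04603386 128.        ]
```

View pics/s7.png

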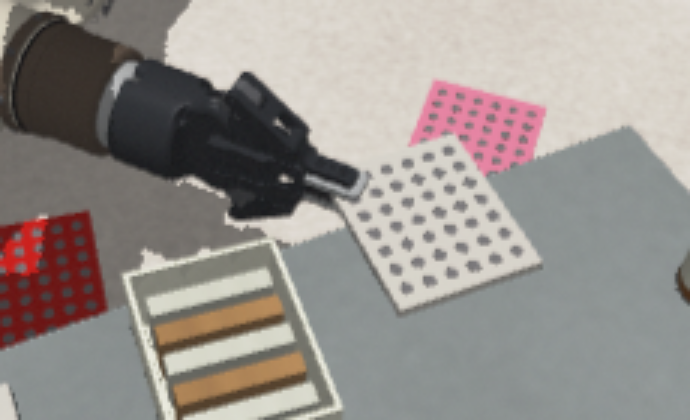

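Gripped. Lifting gently.

Request:
send_rows(
  commands=[
    {"delta_pos":[0,1,0],"turn":[0,0,0],"gripper":-1},
    {"delta_pos":[0,2,-0.3],"turn":[0,0,0],"gripper":-1},
    {"delta_pos":[0,3,-1],"turn":[0,0,0],"gripper":-1},
    {"delta_pos":[0,3,-1],"turn":[0,0,0],"gripper":-1},
    {"delta_pos":[0,2,-1],"turn":[0,0,0],"gripper":-1},
  ],
)

```text
time_s: 12.0
tcp_pos: [431.2, 135.5, 233.1]
orientation: [0.286, 0.289, 0.649, 0.643]
contact_force: [0.2, -0.1, -1.6]
gripper_width: 6.8
```

```bash
python3 - <<'E'
from kin import *
z=Zd(42); s,r=st(); rows(s["tcp_pos"]+[0,0,30],r*R.from_rotvec([0,0,np.pi-.001]),20);rows(s["tcp_pos"]+[0,0,30],r*R.from_rotvec([0,0,-np.pi+.001]),20)
c=imaging.capture("scene");cv2.imwrite('pics/s8.png',cv2.resize(c["frame"][100:240,220:450,::-1],None,fx=3,fy=3))
E
```

```text
t 12.0 from [431.2 135.5 233.1] F [ 0.2 -0.1 -1.6] w 6.8 turn/row [0.    0.    0.157] ang/row deg 9.0 mm/row 1.4999999999999987
[0.0, 0.1, -0.0]
[0.0, 0.1, -0.0]
[0.0, 0.1, -0.0]
[0.1, 0.1, -0.0]
[0.1, 0.1, -0.0]
[0.1, 0.1, -0.0]
[0.1, 0.1, -0.0]
[0.1, 0.1, -0.0]
[0.1, 0.0, -0.0]
[0.1, 0.0, -0.0]
[0.1, 0.0, -0.0]
[0.1, -0.0, -0.0]
[0.1, -0.0, -0.0]
[0.1, -0.1, -0.0]
[0.1, -0.1, -0.0]
[0.1, -0.1, -0.0]
[0.1, -0.1, -0.0]
[0.1, -0.1, -0.0]
[0.0, -0.1, -0.0]
[0.0, -0.1, -0.0]
q end [-0.53  0.56 -0.96 -2.01 -1.7  -3.1 ] cost 0.028445876888486085 step 0.16
[[258.0, -151.0, 640.0], [277.0, -162.0, 219.0], [187.0, -31.0, 211.0]]
t 12.0 from [431.2 135.5 233.1] F [ 0.2 -0.1 -1.6] w 6.8 turn/row [ 0.    -0.    -0.157] ang/row deg 9.0 mm/row 1.4999999999999987
[0.0, 0.1, -0.0]
[-0.0, 0.1, -0.0]
[-0.0, 0.1, -0.0]
[-0.1, 0.1, -0.0]
[-0.1, 0.1, -0.0]
[-0.1, 0.1, -0.0]
[-0.1, 0.1, -0.0]
[-0.1, 0.1, -0.0]
[-0.1, 0.0, -0.0]
[-0.1, 0.0, -0.0]
[-0.1, 0.0, -0.0]
[-0.1, -0.0, -0.0]
[-0.1, -0.0, -0.0]
[-0.1, -0.1, -0.0]
[-0.1, -0.1, -0.0]
[-0.1, -0.1, -0.0]
[-0.1, -0.1, -0.0]
[-0.1, -0.1, -0.0]
[-0.0, -0.1, -0.0]
[-0.0, -0.1, -0.0]
q end [-0.5   0.25 -0.8  -1.86 -1.4   2.65] cost 8.83068257796459e-19 step 0.15
[[121.0, -67.0, 708.0], [304.0, -168.0, 342.0], [210.0, -64.0, 266.0]]
```

View pics/s8.png

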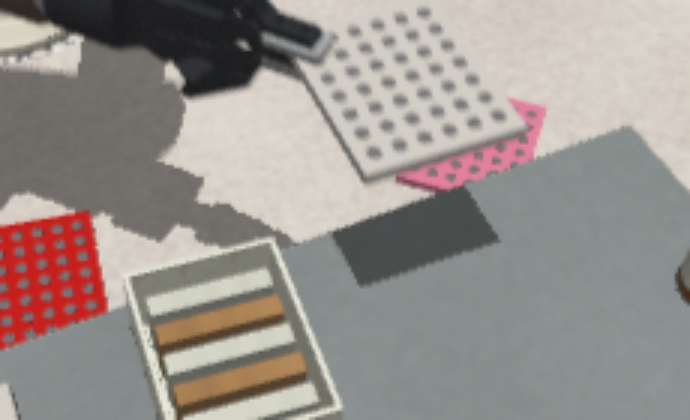

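Held and level, and the plate hasn't slipped. The last joint has room only for a negative roll (q6 −0.33 → 2.8), so I'll roll that way and set the plate down at a slightly larger yaw. First I'll check the set-down.

```bash
python3 - <<'E'
from kin import *
s,r=st(); q=s["qpos"]; p=s["tcp_pos"]; T42=ori(Zd(42),[0,0,1])
pts=[(p,r)]+[(p+[0,0,20],r*R.from_rotvec([0,0,-np.pi*k/4])) for k in (1,2,3,4)]
for yd in (50,55,60):
    z=Zd(yd); Td=ori(z,[0,0,-1]); G=np.array([445,150,124.])+18.7*z
    o=path(pts+[(G+[0,0,90],Td),(G+[0,0,2],Td),(G-80*z,Td),(G-80*z+[0,0,120],Td)],q,5)
    print(yd,G.round(0),max(a[1] for a in o),max(a[2] for a in o))
    for i in (19,24,29,34,39): print(o[i][0].round(2),o[i][1],[x.round(0).tolist() for x in links(o[i][0])])
E
```

```text
50 [457. 164. 124.] 0.0006059913077162463 0.1570796344033767
[-0.51  0.28 -0.82 -1.86 -1.42  2.7 ] 5.225757638081196e-22 [[139.0, -77.0, 703.0], [306.0, -170.0, 327.0], [209.0, -64.0, 257.0]]
[-0.4   0.48 -0.72 -1.85 -1.46  2.78] 1.8485551696110942e-30 [[239.0, -100.0, 663.0], [380.0, -160.0, 270.0], [266.0, -64.0, 214.0]]
[-0.4   0.8  -0.73 -1.86 -1.56  3.1 ] 3.793573122766204e-06 [[372.0, -160.0, 554.0], [389.0, -166.0, 133.0], [266.0, -64.0, 126.0]]
[-0.59  0.8  -0.75 -1.66 -1.55  3.1 ] 0.0006059913077162463 [[336.0, -224.0, 556.0], [344.0, -229.0, 134.0], [220.0, -129.0, 130.0]]
[-0.59  0.35 -0.74 -1.67 -1.52  2.66] 2.18846466921315e-20 [[160.0, -107.0, 691.0], [323.0, -216.0, 318.0], [214.0, -125.0, 244.0]]
55 [456. 165. 124.] 7.281384960565743e-19 0.1570796344033767
[-0.51  0.28 -0.82 -1.86 -1.42  2.7 ] 5.225757638081196e-22 [[139.0, -77.0, 703.0], [306.0, -170.0, 327.0], [209.0, -64.0, 257.0]]
[-0.38  0.48 -0.66 -1.78 -1.48  2.72] 2.4242607737863356e-30 [[241.0, -96.0, 663.0], [404.0, -162.0, 279.0], [285.0, -79.0, 214.0]]
[-0.39  0.78 -0.67 -1.79 -1.54  3.02] 4.08923145502729
[... 364 characters left out ...]
7.281384960565743e-19 0.1570796344033767
[-0.51  0.28 -0.82 -1.86 -1.42  2.7 ] 5.225757638081196e-22 [[139.0, -77.0, 703.0], [306.0, -170.0, 327.0], [209.0, -64.0, 257.0]]
[-0.36  0.48 -0.6  -1.71 -1.5   2.66] 1.6243878633665036e-31 [[245.0, -93.0, 661.0], [428.0, -163.0, 288.0], [306.0, -92.0, 214.0]]
[-0.37  0.76 -0.61 -1.72 -1.54  2.94] 3.48737482554293e-27 [[362.0, -140.0, 571.0], [441.0, -170.0, 158.0], [305.0, -92.0, 126.0]]
[-0.54  0.77 -0.62 -1.56 -1.57  2.96] 8.258317138214601e-25 [[336.0, -201.0, 568.0], [402.0, -239.0, 153.0], [265.0, -161.0, 124.0]]
[-0.54  0.38 -0.6  -1.56 -1.58  2.56] 4.900960479302938e-25 [[182.0, -109.0, 684.0], [381.0, -228.0, 332.0], [265.0, -161.0, 244.0]]
```

Request:
send_rows(
  commands=[
    {"delta_pos":[0,1,0],"turn":[0,0,-0.1],"gripper":-1},
    {"delta_pos":[0,1,0],"turn":[0,0,-0.15],"gripper":-1},
    {"delta_pos":[0,0,0],"turn":[0,0,-0.17],"gripper":-1},
    {"delta_pos":[0,0,0],"turn":[0,0,-0.17],"gripper":-1},
    {"delta_pos":[0,0,0],"turn":[0,0,-0.17],"gripper":-1},
  ],
)

```text
time_s: 12.68
tcp_pos: [431.1, 136.5, 251.5]
orientation: [0.505, 0.027, 0.71, 0.49]
contact_force: [0.6, 0.6, -1.1]
gripper_width: 6.5
```

Request:
send_rows(
  commands=[
    {"delta_pos":[0,0,0],"turn":[0,0,-0.17],"gripper":-1},
    {"delta_pos":[0,0,0],"turn":[0,0,-0.17],"gripper":-1},
    {"delta_pos":[0,0,0],"turn":[0,0,-0.17],"gripper":-1},
    {"delta_pos":[0,0,0],"turn":[0,0,-0.17],"gripper":-1},
    {"delta_pos":[0,0,0],"turn":[0,0,-0.17],"gripper":-1},
  ],
)

```text
time_s: 13.3
tcp_pos: [431.1, 136.5, 251.4]
orientation: [0.662, -0.268, 0.658, 0.238]
contact_force: [-0.3, 1.1, -1.3]
gripper_width: 6.5
```

Request:
send_rows(
  commands=[
    {"delta_pos":[0,0,0],"turn":[0,0,-0.17],"gripper":-1},
    {"delta_pos":[0,0,0],"turn":[0,0,-0.17],"gripper":-1},
    {"delta_pos":[0,0,0],"turn":[0,0,-0.17],"gripper":-1},
    {"delta_pos":[0,0,0],"turn":[0,0,-0.17],"gripper":-1},
    {"delta_pos":[0,0,0],"turn":[0,0,-0.17],"gripper":-1},
  ],
)

```text
time_s: 13.92
tcp_pos: [431.1, 136.5, 251.4]
orientation: [0.701, -0.516, 0.489, -0.056]
contact_force: [-0.0, 0.7, -1.2]
gripper_width: 6.5
```

Request:
send_rows(
  commands=[
    {"delta_pos":[0,0,0],"turn":[0,0,-0.17],"gripper":-1},
    {"delta_pos":[0,0,0],"turn":[0,0,-0.17],"gripper":-1},
    {"delta_pos":[0,0,0],"turn":[0,0,-0.17],"gripper":-1},
    {"delta_pos":[0,0,0],"turn":[0,0,-0.17],"gripper":-1},
    {"delta_pos":[0,0,0],"turn":[0,0,0],"gripper":-1},
  ],
)

```text
time_s: 14.55
tcp_pos: [431.1, 136.5, 251.8]
orientation: [-0.644, 0.648, -0.291, 0.284]
contact_force: [0.7, 0.4, -1.1]
gripper_width: 6.7
```

```bash
python3 - <<'E'
from kin import *
z=Zd(53); Td=ori(z,[0,0,-1]); G=np.array([444,150,124.])+18.7*z; print(G,st()[0]["qpos"].round(2))
rows(G+[0,0,60],Td,5)
for n in("scene","top"): cv2.imwrite(f'pics/{n}9.png',imaging.capture(n)["frame"][:,:,::-1])
E
```

```text
[455.25394093 164.93448404 124.        ] [-0.51  0.3  -0.82 -1.87 -1.42  2.7 ]
t 14.55 from [431.1 136.5 251.8] F [ 0.7  0.4 -1.1] w 6.7 turn/row [ 0.002 -0.038 -0.001] ang/row deg 2.2 mm/row 15.476656326021267
[-0.1, 1.3, 0.8]
[-0.1, 1.4, 0.8]
[-0.0, 1.4, 0.8]
[-0.0, 1.4, 0.8]
[0.0, 1.4, 0.7]
q end [-0.39  0.58 -0.7  -1.81 -1.5   2.86] cost 2.360246575134798e-25 step 0.07
[[287.0, -119.0, 633.0], [399.0, -165.0, 229.0], [276.0, -73.0, 184.0]]
```

View pics/scene9.png

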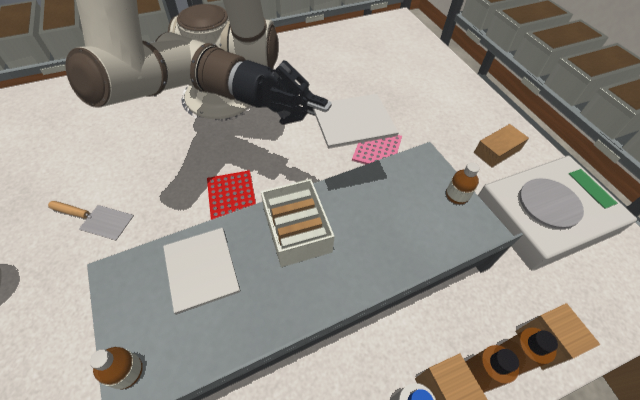

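View pics/top9.png

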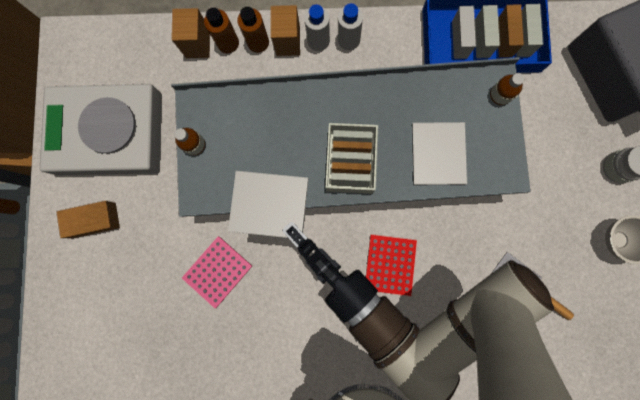

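The plate is turned: the plain face is up, with top-view corners at about (235,172), (307,178), (302,238) and (230,233). I'll work out where its centre will land.

```bash
python3 - <<'E'
from kin import *
s,r=st()
c=imaging.capture("top"); w=cast(c,[(235,172),(307,178),(302,238),(230,233)],s["tcp_pos"][2]+4); print(w.round(0).tolist(), np.linalg.norm(w-np.roll(w,1,0),axis=1).round(0))
o=r.inv().apply(w.mean(0)-s["tcp_pos"]); print("centre in tool",o.round(1))
for yd in (46,48,50,53):
    z=Zd(yd); Td=ori(z,[0,0,-1])
    for G in ([455,165,124.],): print(yd,"centre world",(G+Td.apply(o)).round(1), [ (G+Td.apply(r.inv().apply(k-s["tcp_pos"])))[:2].round(0).tolist() for k in w])
E
```

```text
[[519.0, 221.0, 256.0], [507.0, 103.0, 256.0], [410.0, 112.0, 256.0], [419.0, 228.0, 256.0]] [100. 119.  98. 117.]
centre in tool [-0.  -4.4 43.9]
46 centre world [485.5 196.6 128.4] [[537.0, 255.0], [533.0, 137.0], [435.0, 139.0], [437.0, 256.0]]
48 centre world [484.4 197.7 128.4] [[534.0, 258.0], [534.0, 139.0], [436.0, 138.0], [434.0, 255.0]]
50 centre world [483.2 198.7 128.4] [[530.0, 261.0], [535.0, 142.0], [437.0, 137.0], [430.0, 254.0]]
53 centre world [481.4 200.1 128.4] [[525.0, 265.0], [536.0, 146.0], [439.0, 136.0], [426.0, 253.0]]
```

Request:
send_rows(
  commands=[
    {"delta_pos":[-0.1,1.3,0.8],"turn":[0.002,-0.036,-0.001],"gripper":-1},
    {"delta_pos":[-0.1,1.4,0.8],"turn":[0.002,-0.036,-0.001],"gripper":-1},
    {"delta_pos":[0,1.4,0.8],"turn":[0.002,-0.036,-0.001],"gripper":-1},
    {"delta_pos":[0,1.4,0.8],"turn":[0.002,-0.036,-0.001],"gripper":-1},
    {"delta_pos":[0,1.4,0.8],"turn":[0.002,-0.036,-0.001],"gripper":-1},
  ],
)

```text
time_s: 15.32
tcp_pos: [457.6, 166.8, 182.9]
orientation: [0.67, -0.668, 0.228, -0.228]
contact_force: [0.3, -0.7, -0.8]
gripper_width: 6.9
```

```bash
python3 - <<'E'
from kin import *
z=Zd(52); Td=ori(z,[0,0,-1]); rows([456,165,126],Td,5); print(st()[1].as_matrix().round(3).tolist())
E
```

```text
t 15.325 from [457.6 166.8 182.9] F [ 0.3 -0.7 -0.8] w 6.9 turn/row [-0.001  0.001 -0.   ] ang/row deg 0.1 mm/row 11.390670893305215
[-0.0, 1.1, -0.1]
[-0.0, 1.1, -0.1]
[-0.0, 1.1, -0.1]
[-0.0, 1.1, -0.0]
[-0.0, 1.1, -0.0]
q end [-0.4   0.79 -0.71 -1.83 -1.55  3.07] cost 4.448484034966714e-29 step 0.04
[[370.0, -156.0, 558.0], [398.0, -168.0, 137.0], [273.0, -70.0, 126.0]]
[[0.792, 0.002, 0.611], [-0.611, 0.002, 0.792], [-0.0, -1.0, 0.003]]
```

Request:
send_rows(
  commands=[
    {"delta_pos":[0,1.2,-0.1],"turn":[0,-0.02,0],"gripper":-1},
    {"delta_pos":[0,1.2,0],"turn":[0,-0.02,0],"gripper":-1},
    {"delta_pos":[0,1.2,0],"turn":[0,0,0],"gripper":-1},
    {"delta_pos":[0,0.8,0],"turn":[0,0,0],"gripper":-1},
    {"delta_pos":[0,0,0],"turn":[0,0,0],"gripper":-1},
  ],
)

```text
time_s: 15.95
tcp_pos: [456.9, 166.0, 139.2]
orientation: [0.675, -0.673, 0.215, -0.215]
contact_force: [0.3, -0.9, -0.9]
gripper_width: 6.6
```

```bash
python3 - <<'E'
from kin import *
z=Zd(54); Td=ori(z,[0,0,-1]); rows([456,165,126],Td,2); print(st()[1].as_matrix().round(3).tolist(),st()[0]["qpos"].round(3))
for n in("scene","top"): cv2.imwrite(f'pics/{n}10.png',cv2.resize(imaging.capture(n)["frame"][100:250,200:450,::-1],None,fx=3,fy=3))
E
```

```text
t 15.95 from [456.9 166.  139.2] F [ 0.3 -0.9 -0.9] w 6.6 turn/row [-0.002  0.005 -0.   ] ang/row deg 0.3 mm/row 6.624708008607686
[-0.0, 0.7, -0.1]
[-0.0, 0.7, -0.1]
q end [-0.39  0.78 -0.68 -1.81 -1.55  3.04] cost 1.765465929578362e-30 step 0.02
[[367.0, -152.0, 562.0], [410.0, -169.0, 143.0], [281.0, -76.0, 126.0]]
[[0.815, 0.002, 0.579], [-0.579, 0.003, 0.815], [-0.0, -1.0, 0.003]] [-0.387  0.736 -0.676 -1.8   -1.537  2.986]
```

View pics/scene10.png

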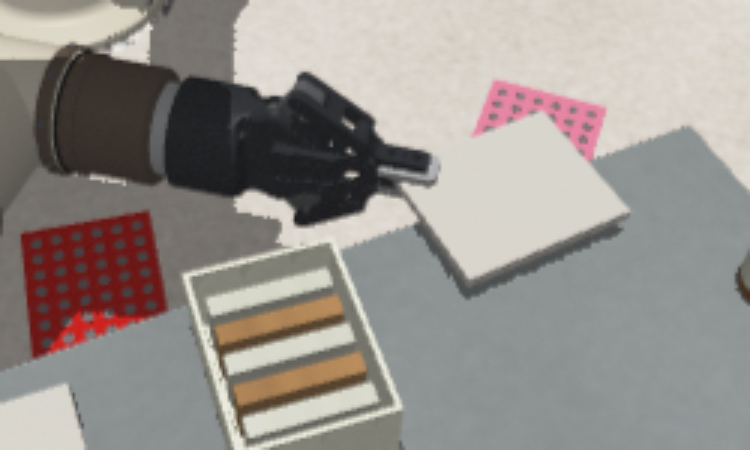

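View pics/top10.png

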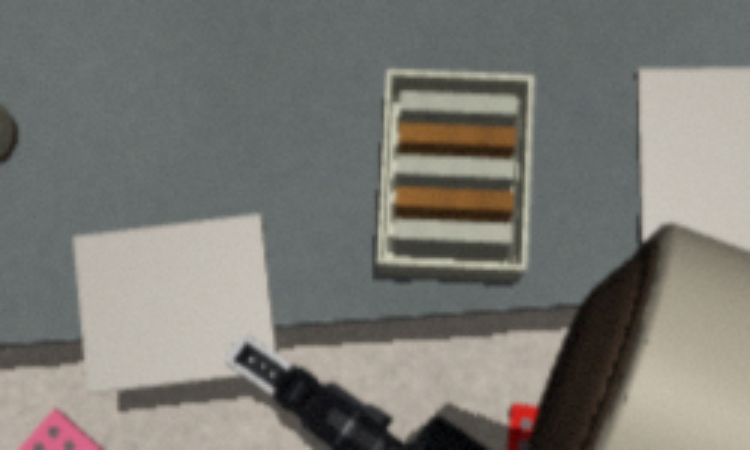

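Request:
send_rows(
  commands=[
    {"delta_pos":[0,0.6,0],"turn":[0,0,0],"gripper":-1},
    {"delta_pos":[0,0.5,0],"turn":[0,0,0],"gripper":-1},
    {"delta_pos":[0,0.2,0],"turn":[0,0,0],"gripper":-1},
    {"delta_pos":[0,0,0],"turn":[0,0,0],"gripper":-1},
  ],
)

```text
time_s: 16.55
tcp_pos: [456.8, 166.1, 126.6]
orientation: [0.675, -0.673, 0.214, -0.216]
contact_force: [0.9, -0.1, -1.3]
gripper_width: 6.7
```

Request:
send_rows(
  commands=[
    {"delta_pos":[0,0.1,0],"turn":[0,0,0],"gripper":-1},
    {"delta_pos":[0,0,0],"turn":[0,0,0],"gripper":-1},
  ],
)

```text
time_s: 16.8
tcp_pos: [456.8, 166.0, 125.9]
orientation: [0.675, -0.673, 0.214, -0.216]
contact_force: [-0.7, 0.1, -1.7]
gripper_width: 7.0
```

Request:
send_rows(
  commands=[
    {"delta_pos":[0,0.1,0],"turn":[0,0,0],"gripper":-1},
    {"delta_pos":[0,0,0],"turn":[0,0,0],"gripper":-1},
  ],
)

```text
time_s: 17.05
tcp_pos: [456.8, 166.0, 124.9]
orientation: [0.675, -0.673, 0.214, -0.216]
contact_force: [0.3, 0.6, -1.4]
gripper_width: 6.9
```

Request:
send_rows(
  commands=[
    {"delta_pos":[0,0.1,0],"turn":[0,0,0],"gripper":-1},
    {"delta_pos":[0,0,0],"turn":[0,0,0],"gripper":-1},
  ],
)

```text
time_s: 17.3
tcp_pos: [456.8, 166.0, 124.2]
orientation: [0.675, -0.672, 0.214, -0.216]
contact_force: [0.1, 0.1, 0.5]
gripper_width: 6.5
```

Force in z has changed from −1.4 to +0.5 N, so the plate is on the shelf. Opening.

Request:
send_rows(
  commands=[
    {"delta_pos":[0,0,0],"turn":[0,0,0],"gripper":-0.7},
    {"delta_pos":[0,0,0],"turn":[0,0,0],"gripper":-0.3},
    {"delta_pos":[0,0,0],"turn":[0,0,0],"gripper":0.1},
  ],
)

```text
time_s: 17.68
tcp_pos: [456.8, 166.1, 124.0]
orientation: [0.675, -0.673, 0.214, -0.216]
contact_force: [-0.2, 0.1, -0.3]
gripper_width: 45.8
```

```bash
python3 - <<'E'
from kin import *
s,r=st(); print(s["contact_force"].round(1),s["gripper_width"])
for n in("scene","top"): cv2.imwrite(f'pics/{n}11.png',cv2.resize(imaging.capture(n)["frame"][100:250,200:450,::-1],None,fx=3,fy=3))
E
```

```text
[-0.2  0.1 -0.3] 45.80812332634168
```

View pics/scene11.png

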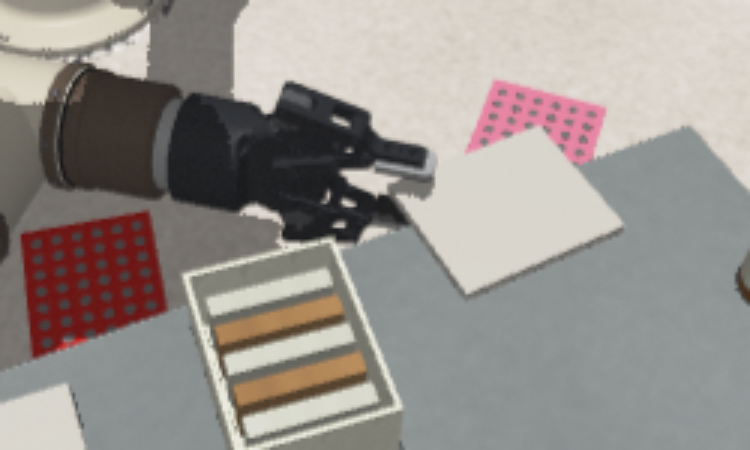

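View pics/top11.png

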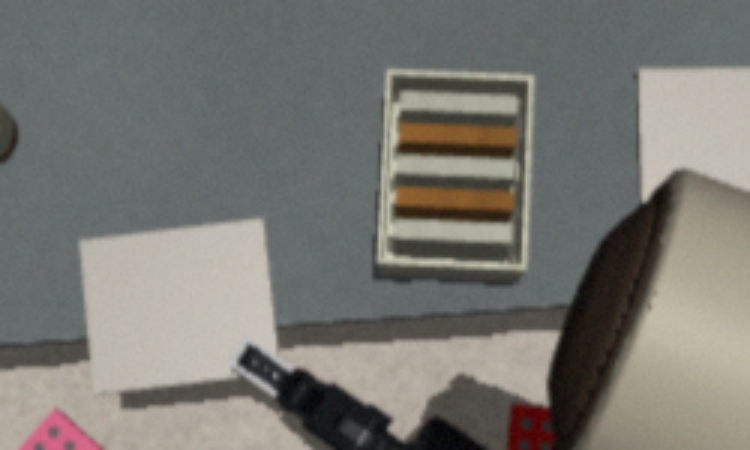

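It rests flat and stable. Backing straight out.

Request:
send_rows(
  commands=[
    {"delta_pos":[0,0,-1],"turn":[0,0,0],"gripper":0.1},
    {"delta_pos":[0,0,-1.5],"turn":[0,0,0],"gripper":0.1},
    {"delta_pos":[0,0,-1.5],"turn":[0,0,0],"gripper":0.1},
    {"delta_pos":[0,0,-1.5],"turn":[0,0,0],"gripper":0.1},
    {"delta_pos":[0,0,-1.5],"turn":[0,0,0],"gripper":0.1},
  ],
)

```text
time_s: 18.4
tcp_pos: [415.7, 107.9, 123.6]
orientation: [0.675, -0.673, 0.214, -0.216]
contact_force: [-0.3, 0.7, 0.2]
gripper_width: 46.8
```

```bash
python3 - <<'E'
from kin import *
s,r=st(); print(s["tcp_pos"],s["qpos"].round(3),s["contact_force"].round(1))
E
```

```text
[415.68272209 107.90356085 123.60008158] [-0.547  0.797 -0.696 -1.642 -1.569  3.066] [-0.3  0.7  0.2]
```

Request:
send_rows(
  commands=[
    {"delta_pos":[0,-3,-1],"turn":[0,0,0],"gripper":0.1},
    {"delta_pos":[0,-4,-1],"turn":[0,0,0],"gripper":0.1},
    {"delta_pos":[0,-4,-1],"turn":[0,0,0],"gripper":0.1},
    {"delta_pos":[0,0,0],"turn":[0,0,0],"gripper":0.1},
    {"delta_pos":[0,0,0],"turn":[0,0,0],"gripper":0.1},
  ],
)

```text
time_s: 19.02
tcp_pos: [398.2, 84.1, 233.3]
orientation: [0.674, -0.673, 0.214, -0.216]
contact_force: [-0.2, 0.4, -0.0]
gripper_width: 47.2
```

```bash
python3 - <<'E'
from kin import *
s,r=st(); print(s["time_s"],s["tcp_pos"].round(1),s["qpos"].round(3),np.abs(s["dq"]).max(),s["contact_force"].round(1))
fr={}
for n in("scene","top"):
    c=imaging.capture(n); fr[n]=c; cv2.imwrite(f'pics/{n}12.png',c["frame"][:,:,::-1])
c=fr["top"]; c0=cv2.imread('pics/top0.png')[:,:,::-1]
for k in ((500,190),):
    pass
cv2.imwrite('pics/topc12.png',cv2.resize(c["frame"][100:250,200:480,::-1],None,fx=2.8,fy=2.8))
d=np.abs(c["frame"].astype(int)-c0).max(2); print("bin diff",(d[120:195,325:380]>50).sum(),"cover diff",(d[120:188,410:470]>50).sum())
E
```

```text
19.025 [398.2  84.1 233.3] [-0.615  0.403 -0.685 -1.575 -1.572  2.661] 0.04540376068803833 [-0.2  0.4 -0. ]
bin diff 0 cover diff 0
```

View pics/topc12.png

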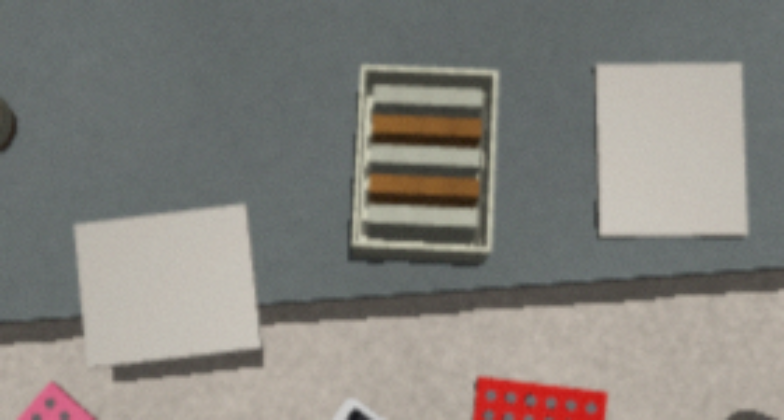

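View pics/scene12.png

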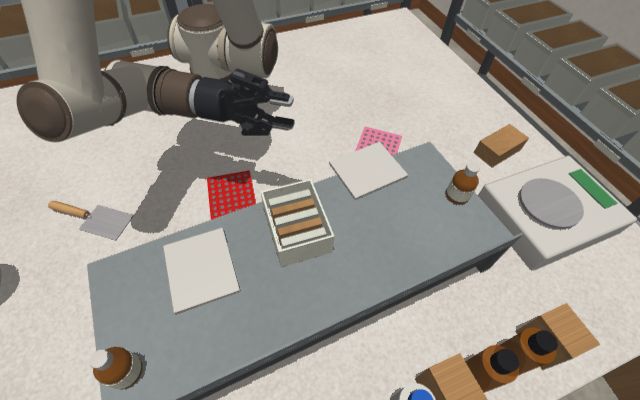

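The plate sits plain side up on the front edge, and the bin and cover look untouched. Before handing in I'll check from both views that it lies flat.

```bash
python3 - <<'E'
from kin import *
a=cast(imaging.capture("top"),np.array([(75,224),(245,204),(260,350),(90,366)])/2.8+[200,100],128)
b=cast(imaging.capture("scene"),[(352,195),(407,172),(383,142),(330,162)],128)
for w in (a,b): print(w[:,:2].round(0).tolist(),w.mean(0).round(1),np.linalg.norm(w-np.roll(w,1,0),axis=1).round(0))
workorder.sign_off(); print(observe()["time_s"])
E
```

```text
[[526.0, 267.0], [538.0, 148.0], [437.0, 139.0], [428.0, 255.0]] [482.5 202.3 128. ] [ 99. 119. 101. 117.]
[[533.0, 147.0], [522.0, 271.0], [433.0, 265.0], [444.0, 141.0]] [483.1 205.7 128. ] [ 89. 124.  89. 125.]
the job is handed in; nothing more can be done
the job is handed in; nothing more can be done
```

The capsule plate is now lying on the shelf with its sockets down, and I've handed the job in. The last clock reading before that was 19.0 s of the allowed 56. Sign-off gives no verdict, so I don't know whether it passed.

I pushed the plate from behind until it hung about 38 mm over the front edge, then gripped its front right corner from the front. I lifted it, rolled it half a turn, set it down flat, let go and backed away.

**Plate:** the plain face is up and it looks flat and still in both views. Its centre is at about (482, 203) mm, roughly 15 mm inside the front edge, so the rest sticks out over the front.

**Bin and cover plate:** neither shows any change in the top view compared with the start.

**Arm:** it is clear of everything, with no contact force.

**Disagreements:**
- Measured at plate-top height, the top view gave 100 × 118 mm. The scene view gave 89 × 124 mm from corners I read by eye, so the flatness check is good from above and only rough from the side. The two centres agree to about 4 mm.
- The gripper read 6.5–7 mm while holding the 8 mm plate, but the plate did not slip.

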